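Fit and lock the clip-in brackets of the mate-corner rack

ROBOT

A 7-joint arm with a two-finger parallel gripper is mounted at the origin on the work surface. World frame = base frame: x ahead of the robot, y to its left, z up, the work surface at z = 0. Lengths are in m, angles in rad, forces in N, time in s.
With the tool pointing down it reaches from about 0.4 to 0.875 m from the base axis. Payload 6.5 kg.
Tool frame: the origin (TCP) lies midway between the tips of the shut fingers; the grasp point (between the pads) lies 19 mm behind it; z points along the fingers, y is the line along which they close (so a half turn about z gives the same grasp; the last joint's range is limited). The gripper opens to 85 mm and grips with 20 to 120 N. Pads are 22 mm wide; open, the fingers measure 114 mm over their backs; the gripper's body (76 mm by 85 mm) begins 54 mm behind the grasp point. The pads swing forward as they close: fully open they stand 13 mm farther back than shut.
Start: joints at [-1.244, 0.536, -0.004, 1.538, 0.003, 1.067, -0.071], TCP at [0.249, 0.6, 0.196] pointing down, gripper open.
Joint ranges: [-2.7, 2.7], [-0.37, 2.16], [-1.27, 1.26], [0.24, 2.4], [-1.31, 4.45], [0.19, 1.91], [-2.76, 2.76]. Speed limits (rad/s): [2.39, 2.39, 3.14, 3.14, 3.14, 3.14, 3.14].

INTERFACE

Orientations are given as a 3x3 rotation matrix whose columns are the frame's x, y, z axes.
In Python, from cell import robot gives the robot as it stands. The module is installed in compiled form; this text tells all that it offers.
- The arm moves only by the tool apply_moves, never from a script. Its argument "series" is a list of rows, each an object with "dp": the shift along the world's x, y, z in cm, a list of three; "yaw": the turn about the world's z in degrees; "fingers": the opening, from 0 (shut) to 1 (fully open). A call has 1 to 5 rows; each row is the pose to reach, as a shift and turn from the pose commanded when the call began; what a row does not reach only later rows make up. A row lasts 1/10 s, in which the tool goes at most 50 mm and 8.59 degrees, less where a joint would pass 70% of its speed; a pose out of reach is approached as far as the arm can. A call with a gripper value outside its range is refused whole. The fingers move at their own pace and stop on an object; "newtons" is the grip in N (left out, the last holds). Time passes only in rows, so rows that repeat a pose let the fingers close. It gives the time, the measured TCP pose, the force, the opening and the grip force at its end, in the units of the state.
- robot.observe(): the state, without advancing time (a new reading comes with each control period).
- robot.read_camera(name): name is "side" or "top"; returns a dict with "image" (400x640x3 uint8, blue, green, red), "intrinsics" (3x3 intrinsics, pixels), "dist" ([k1, k2, p1, p2, k3] as OpenCV has them; the pictures are not rectified), "R" (3x3) and "t" (3): a world point X has camera coordinates R X + t. Camera axes: x right, y down, z forward; pixel columns grow to the right and rows downward; lengths in m; the calibration is good to about 2 mm. A picture is of the moment at which its call begins. There is no depth.
- robot.finish_job(): hands the job in; it is judged then, once.
Trained networks look in a picture, given as the dict that the camera call returned (one of the last four; its "shot" number tells which), for a name from the list of things; names that differ only in an ending like _2 or _b are one class to them, and where a whole thing is asked for, a point or a joint stands for the part that bears it (a point fixed in the world has none). Each returns a list of dicts, best first, with "conf" (0 to 1); they miss things now and then, are a little off and sometimes report something else, mostly with a low value. They report only what shows in the picture. A call takes as long as a camera call. They do not tell look-alikes from the thing itself.
- robot.silhouettes(picture, thing): "mask" (400x640 bool, what is visible of it) and "box" ([left, top, width, height] in pixels, round what is visible of it).
The state is a dict: "time": time; "joints": joint angles; "dq": joint speeds; "joint_efforts": joint torques, N m; "eef_pos": TCP position; "ee_rot": TCP orientation; "force": force on the tool from outside, world axes, zero at the start; "wrist_torque": the same for the moment, N m; "grip_width": opening from 0.0 (shut) to 1.0 (fully open); "finger_force": force on a finger pad.
Only numpy, scipy, OpenCV 4.12 (cv2) and the standard library are available. Lean on these libraries where they do the work, as an engineer would, in place of code of your own. Each camera call takes 0.05 s, during which the arm holds its last target. There are 200 camera calls.

TASK

Fit out the slotted rack beside the kettle: first unlock it by turning its lock knob anticlockwise all the way back, and make room by sliding the kettle along the warming plate, without lifting it, from the ring next to the rack to the centre of the other ring. Then hook both claws of every bracket standing on the counter into a free upright, one bracket to an upright, and press each down past its spring catches until it is fully home. Last, turn the lock knob clockwise until it clicks over its detent again, with the gourd, the canister and the cup left where they stand.

Things in the scene. Friction and masses are not known exactly. Their poses are not given: they have to be found in the camera images.
- bracketA: loose aluminium bracket (A, B, C alike; sizes in mm; only 2 or 3 present), standing on its foot. Origin: underside, centre of the back plate's rear face; +x points the way the claws point (into the upright), z up. Its inverted-T arm reaches 150 to -x: foot flange 56 wide, 6 thick; on it an upright web 10 thick (along y), top 50 up: grip the web, e.g. at x = -80, 35 up. About 0.25 kg
- bracketB: bracket like A. Back plate 20 wide (y), 125 high, at x = -8 to 0. Behind it two claws 12 wide, reaching to x = 13: each has a tongue 10 high, underside 18 (lower) and 74 (upper) above the bracket's underside, and a lip at x = 7 to 13 that hangs 14 below the tongue. A round ear (radius 3) sticks out 3 from each side of the back plate, 45 up
- bracketC: bracket like A and B (same sizes and origin)
- bay0 (a point): seat point of the right-hand (-y) upright: where a fully home bracket's origin comes, on the upright's front face, 70 mm above the counter; axes as the rack's (x into the upright, z up). Steel channel 56 wide, top 183 above the counter, front plate 5 thick, two slots 18 wide, 34 high, lower edges 18 and 74 above this point
- bay1 (a point): seat point of the middle upright, like bay0. To fit a bracket: hold it in line 19 mm above its seat (15 to 23 will do), push the claws through the slots until the back plate touches, press straight down; the lips go behind the front plate
- bay2 (a point): seat point of the left-hand (+y) upright, like bay0. From 10 mm above the seat a bracket's ears meet a sprung catch at either side, which takes a few newtons beyond the bracket's weight to pass; below it the tongues land on the slots' lower edges: home. Pressing far out on the arm can jam it; the back plate's top is the best place to press
- rack: fixed rack: wooden base with three slotted steel uprights 110 mm apart along its y, and at its left (+y) end a wooden post 110 high, 70 square, with the lock knob on top. A brass bar behind the uprights, drawn by the knob, carries a tab per upright: locked, the tabs bar the upper slots (no claw enters). Origin at the foot of the middle upright's front; it faces -x (the robot)
- lock (a joint): angle of the lock knob, rad: 0 fully unlocked (stop), 1.3 fully locked (stop; it starts near there), growing as the knob turns clockwise seen from above. It turns easily but for the detent, either way: between about 0.6 and 1.1 a lobe on its disc must push past a sprung nose (click; up to about 0.3 N m). Below 0.3 the slots are clear
- lock_grip (a point): point to grip the lock knob, on its upright turning axis, 147 mm above the counter; it turns with the knob. The grip is an upright bar 42 mm long, 14 thick and 32 high, its top 7 above this point, on a disc of radius 22; at 0 rad the bar's length lies along the rack's x, and the point's x axis always lies along the bar
- kettle: squat steel kettle on the warming plate, origin at the centre of its underside. Foot radius 60, body radius 63, flat lid 53 up; fixed bail handle over the lid: a wooden bar along the kettle's x, 110 long, 14 thick (along y), 12 high, centred 80 above the underside; 21 clear under it; spout to -x reaches 92 out. Mass about 0.6 kg
- hob: fixed black warming plate, 200 x 360 mm, 8 thick, long side along its y; origin under its centre. Two thin white rings (radius 70) are marked on it 180 apart along y
- ring_near (a point): centre of the ring next to the rack, on the plate's top, where the kettle starts
- ring_far (a point): centre of the other ring (the -y one), on the plate's top, where the kettle must go
- gourd: carved wooden gourd, 76 wide, 86 high; leave alone
- canister: green enamel canister, 96 wide, 150 high; leave alone
- cup: small ceramic cup, 68 wide, 60 high, on a round cork base; leave alone
Not all that is in view belongs to the job. What is shaped like the kettle but red is not meant.

How it is judged:
On the way, in this order (a step that is already met when the one before it is completed fails the run):
1. the rack is unlocked and the kettle stands on the far ring (horizontal distance between kettle and ring_far below 0.015 m and angle between kettle's own z axis and vertical below 0.06 rad and value of joint lock below 0.3 rad), for 0.2 s.
2. every bracket present is fully seated in an upright (((distance between bracketA and bay0 below 0.006 m and angle between the z axis of bracketA and the z axis of bay0, either way round below 0.08 rad and angle between the x axis of bracketA and the x axis of bay0, either way round below 0.12 rad) or (distance between bracketA and bay1 below 0.006 m and angle between the z axis of bracketA and the z axis of bay1, either way round below 0.08 rad and angle between the x axis of bracketA and the x axis of bay1, either way round below 0.12 rad) or (distance between bracketA and bay2 below 0.006 m and angle between the z axis of bracketA and the z axis of bay2, either way round below 0.08 rad and angle between the x axis of bracketA and the x axis of bay2, either way round below 0.12 rad)) and ((distance between bracketB and bay0 below 0.006 m and angle between the z axis of bracketB and the z axis of bay0, either way round below 0.08 rad and angle between the x axis of bracketB and the x axis of bay0, either way round below 0.12 rad) or (distance between bracketB and bay1 below 0.006 m and angle between the z axis of bracketB and the z axis of bay1, either way round below 0.08 rad and angle between the x axis of bracketB and the x axis of bay1, either way round below 0.12 rad) or (distance between bracketB and bay2 below 0.006 m and angle between the z axis of bracketB and the z axis of bay2, either way round below 0.08 rad and angle between the x axis of bracketB and the x axis of bay2, either way round below 0.12 rad)) and ((distance between bracketC and bay0 below 0.006 m and angle between the z axis of bracketC and the z axis of bay0, either way round below 0.08 rad and angle between the x axis of bracketC and the x axis of bay0, either way round below 0.12 rad) or (distance between bracketC and bay1 below 0.006 m and angle between the z axis of bracketC and the z axis of bay1, either way round below 0.08 rad and angle between the x axis of bracketC and the x axis of bay1, either way round below 0.12 rad) or (distance between bracketC and bay2 below 0.006 m and angle between the z axis of bracketC and the z axis of bay2, either way round below 0.08 rad and angle between the x axis of bracketC and the x axis of bay2, either way round below 0.12 rad))), for 0.2 s.
3. the lock knob has clicked over (value of joint lock above 1 rad), for 0.2 s.
At the end, for the whole second after the job is handed in: the kettle stands upright within 15 mm of the far ring's centre; every bracket present is within 6 mm of an upright's seat point, level (0.08 rad) and square to it (0.12 rad); the lock knob is past 1.0 rad; all at rest (all of step 2 and horizontal distance between kettle and ring_far below 0.015 m and angle between kettle's own z axis and vertical below 0.06 rad and value of joint lock above 1 rad and linear speed of each of kettle, bracketA, bracketB, bracketC below 0.02 m/s); the robot touches nothing.
It fails at once if the kettle is lifted off the plate (more than 12 mm) (z of kettle in the frame of ring_far above 0.012 m).
It fails at once if the kettle is tipped (angle between kettle's own z axis and vertical above 0.35 rad).
It fails at once if the gourd, canister or cup is moved more than 40 mm (distance of any of gourd, canister, cup from where it was at the start of the episode above 0.04 m).
Of bracketA, bracketB, bracketC only 2 to 3 are there at a start; the rules pass over those that are not, and their reading is None.
At some moment in a run one of bracketA, bracketB, bracketC, kettle may be knocked a few centimetres aside while the robot is not near it.
It also fails if it takes over 210 s, if anything falls off the work surface, if the arm or the gripper's body presses on something with over 40 N, if the wrist force passes 120 N, or if a joint passes its speed limit or range.

## Working session

There is one attempt and no reset: what is moved stays moved. The work goes in short steps, Python scripts to look and compute and a tool call to move; the robot and the scene stay as the last step left them, time stands still between calls to the robot, and variables do not carry over. Pictures are saved under pics/ and viewed, at most 14 in all, crops included, and the job is handed in when it is done.

Besides the shell and the picture viewer there is one more tool, called after ">>>" as name([rows], argument=value, ...), one row to a line, values as JSON. apply_moves: Moves the arm, as the interface text tells. Its arguments: {"type":"object","properties":{"series":{"type":"array"},"newtons":{"type":"number"}},"required":["series"]}

```bash
mkdir -p pics; cat > h.py <<'E'
import numpy as np, cv2
from cell import robot
def ray(p,uv):
    uv=np.array(uv,float).reshape(-1,1,2)
    n=cv2.undistortPoints(uv,np.array(p["intrinsics"]),np.array(p["dist"])).reshape(-1,2)
    R=np.array(p["R"]);t=np.array(p["t"]).ravel()
    d=np.c_[n,np.ones(len(n))]@R
    return -R.T@t,d
def atz(p,uv,z):
    c,d=ray(p,uv); return c+d*((z-c[2])/d[:,2])[:,None]
def proj(p,X):
    R=np.array(p["R"]);t=np.array(p["t"],float)
    return cv2.projectPoints(np.array(X,float).reshape(-1,1,3),cv2.Rodrigues(R)[0],t,np.array(p["intrinsics"]),np.array(p["dist"]))[0].reshape(-1,2)
E
python3 - <<'E'
from h import *
for n in("top","side"):
    p=robot.read_camera(n); cv2.imwrite(f"pics/{n}0.png",p["image"])
    c,_=ray(p,[[320,200]]);print(n,c.round(3),atz(p,[[320,200]],0).round(3))
    for th in("bracketA","rack","lock","kettle","hob","gourd","canister","cup"):
        for r in robot.silhouettes(p,th):
            m=cv2.moments(r["mask"].astype(np.uint8),True);print(th,round(r["conf"],2),r["box"],[round(m['m10']/m['m00']),round(m['m01']/m['m00'])] if m['m00'] else 0)
E
```

```text
top [ 0.212 -0.023  1.735] [[ 0.535 -0.054  0.   ]]
bracketA 0.6 [278.6, 185.7, 29.1, 45.1] [292, 207]
rack 0.81 [268.9, 136.2, 114.2, 38.0] [322, 152]
kettle 0.83 [419.0, 250.2, 34.3, 45.7] [436, 275]
kettle 0.69 [349.4, 261.9, 43.0, 27.3] [366, 274]
kettle 0.68 [345.5, 195.0, 35.8, 37.2] [365, 213]
hob 0.55 [345.0, 185.8, 96.5, 54.3] [395, 213]
gourd 0.75 [226.9, 138.3, 19.5, 22.3] [236, 149]
canister 0.67 [180.3, 145.4, 28.2, 32.1] [193, 159]
canister 0.4 [269.8, 137.7, 116.2, 36.8] [322, 152]
cup 0.58 [400.8, 158.1, 21.3, 16.8] [412, 165]
side [ 0.204 -0.859  1.052] [[0.508 0.046 0.   ]]
bracketA 0.56 [290.7, 179.2, 49.0, 27.0] [316, 197]
bracketA 0.29 [304.5, 232.7, 108.5, 130.6] [360, 306]
rack 0.66 [343.7, 148.1, 97.0, 119.8] [391, 204]
lock 0.45 [356.6, 144.5, 11.7, 17.3] [359, 153]
kettle 0.97 [245.6, 253.4, 45.9, 49.8] [267, 282]
kettle 0.73 [266.5, 346.2, 58.9, 53.2] [292, 372]
kettle 0.58 [344.0, 144.7, 93.6, 121.9] [391, 203]
hob 0.74 [304.0, 233.3, 108.1, 127.0] [360, 305]
hob 0.72 [275.1, 132.0, 41.4, 45.9] [296, 162]
gourd 0.88 [343.0, 125.0, 21.5, 27.1] [354, 137]
gourd 0.68 [300.8, 229.4, 113.1, 133.3] [359, 305]
canister 0.83 [317.2, 91.3, 24.9, 46.2] [328, 112]
cup 0.88 [415.4, 272.1, 25.9, 30.5] [425, 288]
```

```bash
python3 - <<'E'
import cv2
a=cv2.imread("pics/top0.png")[110:320,160:480];cv2.imwrite("pics/t1.png",cv2.resize(a,(800,525),interpolation=cv2.INTER_CUBIC))
a=cv2.imread("pics/side0.png")[80:410,200:480];cv2.imwrite("pics/s1.png",cv2.resize(a,(525,600),interpolation=cv2.INTER_CUBIC))
E
```

```text
(no output)
```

View pics/t1.png

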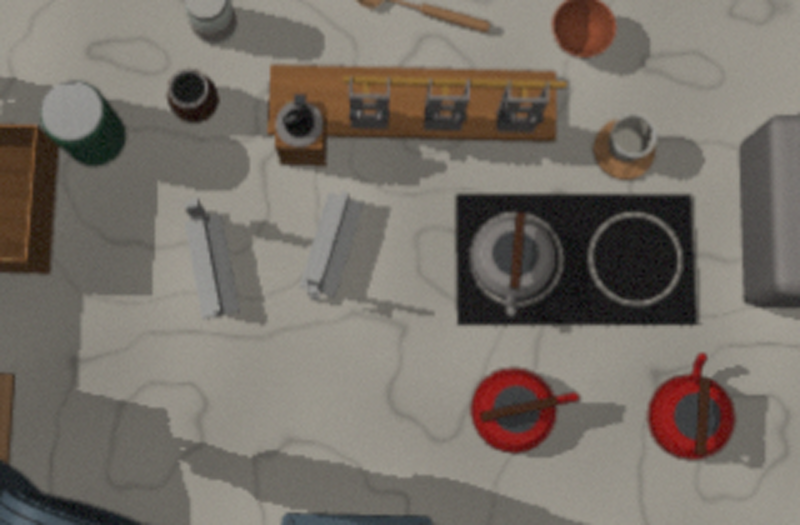

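View pics/s1.png

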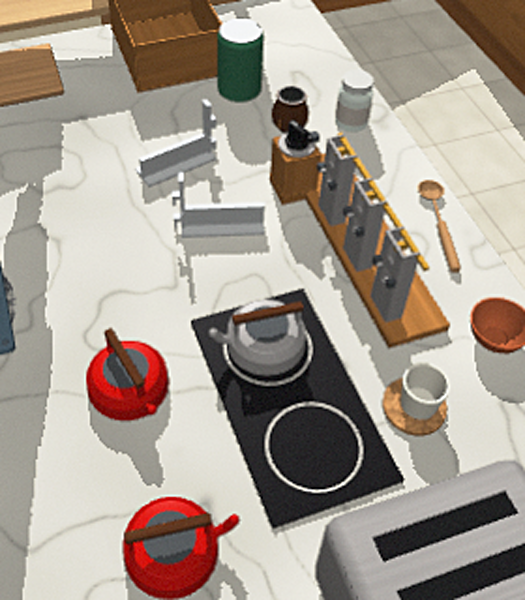

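The top picture (up = +x) shows two brackets. The left one has its claws pointing away from the robot. The right one is reversed, with its plate at the lower end. The grey kettle is on the left ring of the plate, and the rack with its knob post is above. The red kettles are decoys. I'll zoom in for measurement.

```bash
python3 - <<'E'
import cv2
a=cv2.imread("pics/top0.png")[132:242,225:388];cv2.imwrite("pics/t2.png",cv2.resize(a,None,fx=4.9,fy=4.9,interpolation=cv2.INTER_CUBIC))
a=cv2.imread("pics/side0.png")[125:270,265:445];cv2.imwrite("pics/s2.png",cv2.resize(a,None,fx=4,fy=4,interpolation=cv2.INTER_CUBIC))
E
```

```text
(no output)
```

View pics/t2.png

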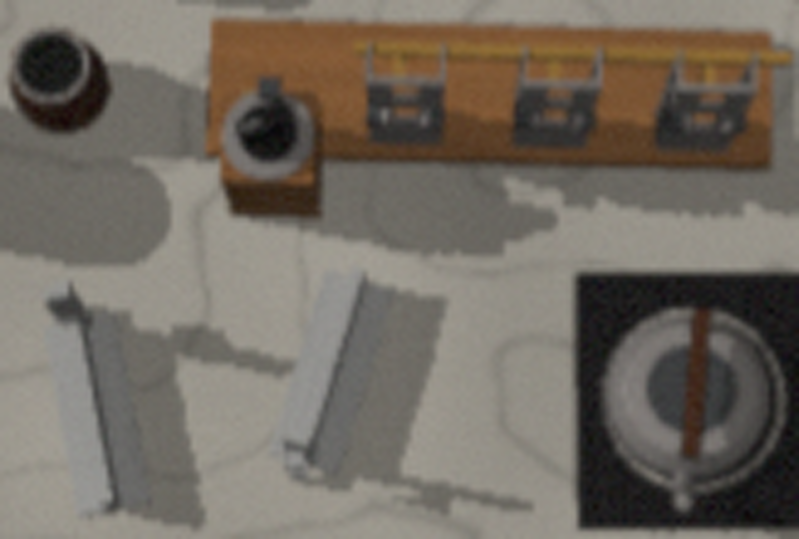

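View pics/s2.png

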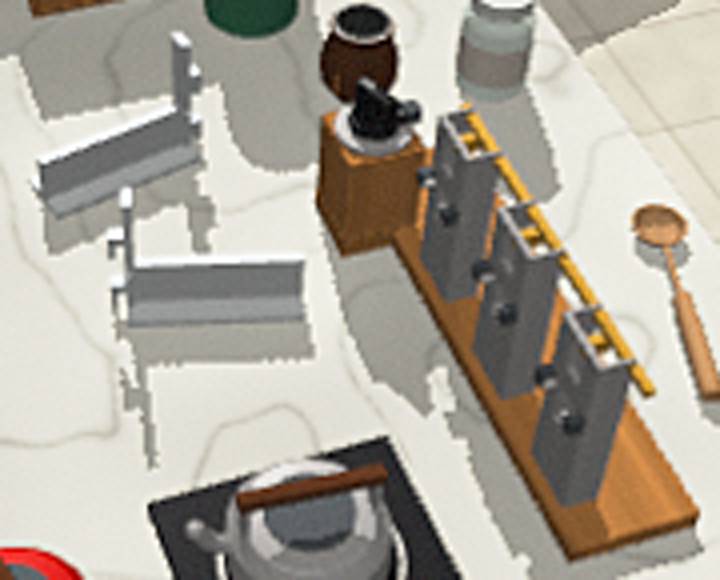

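```bash
python3 - <<'E'
from h import *
T=robot.read_camera("top");S=robot.read_camera("side")
t=lambda *a:[(x/4.9+225-.4,y/4.9+132-.4) for x,y in a]
s=lambda *a:[(x/4+265-.375,y/4+125-.375) for x,y in a]
print("S upright top front", atz(S,s((437,118),(467,163),(497,205),(528,258),(565,308),(602,373)),.183).round(3).tolist())
print("T upright top front", atz(T,t((368,83),(443,86),(520,88),(598,92),(672,90),(750,94)),.183).round(3).tolist())
print("T post top front", atz(T,t((222,178),(320,182)),.11).round(3).tolist(),"bottom",atz(T,t((232,213),(318,215)),.0).round(3).tolist())
print("S post top", atz(S,s((320,118),(345,160),(425,150)),.11).round(3).tolist(), "bot",atz(S,s((343,252)),.0).round(3).tolist())
print("disc T",atz(T,t((268,134)),.118).round(3).tolist(),"S",atz(S,s((375,130)),.118).round(3).tolist())
# hob dark quad
for p in(T,):
    m=(p["image"].max(2)<45).astype(np.uint8); m[:185]=0;m[242:]=0;m[:,:340]=0;m[:,445:]=0
    c=max(cv2.findContours(m,0,1)[0],key=cv2.contourArea); c=cv2.convexHull(c).reshape(-1,2).astype(float)
    W=atz(p,c,.008); r=cv2.minAreaRect(W[:,:2].astype(np.float32)); print("hob",r,cv2.boxPoints(r).round(3).tolist())
for p,n in((T,"T"),(S,"S")):
    for r in robot.silhouettes(p,"kettle"): print(n,r["box"],r["conf"])
print("kettle T handle ends",atz(T,t((703,310),(690,455)),.166-.08+.008).round(3).tolist(),"S",atz(S,s((240,495),(385,470)),.094).round(3).tolist())
E
```

```text
S upright top front [[0.678, 0.021, 0.183], [0.679, -0.034, 0.183], [0.681, -0.083, 0.183], [0.68, -0.14, 0.183], [0.683, -0.192, 0.183], [0.681, -0.254, 0.183]]
T upright top front [[0.68, 0.023, 0.183], [0.679, -0.03, 0.183], [0.679, -0.084, 0.183], [0.677, -0.139, 0.183], [0.68, -0.191, 0.183], [0.679, -0.247, 0.183]]
T post top front [[0.627, 0.13, 0.11], [0.626, 0.058, 0.11]] bottom [[0.628, 0.131, 0.0], [0.627, 0.064, 0.0]]
S post top [[0.623, 0.125, 0.11], [0.624, 0.07, 0.11], [0.692, 0.061, 0.11]] bot [[0.628, 0.069, 0.0]]
disc T [[0.659, 0.097, 0.118]] S [[0.657, 0.089, 0.118]]
hob ((0.4890667498111725, -0.31715118885040283), (0.19398315250873566, 0.35402923822402954), 1.1178419589996338) [[0.3889999985694885, -0.1420000046491623], [0.3959999978542328, -0.4959999918937683], [0.5889999866485596, -0.492000013589859], [0.5830000042915344, -0.1379999965429306]]
T [348.3, 258.3, 43.4, 29.7] 0.77
T [346.0, 194.8, 34.3, 43.0] 0.75
T [419.2, 252.4, 34.4, 41.4] 0.58
S [310.9, 237.7, 56.0, 45.9] 0.78
S [267.7, 347.4, 57.6, 52.6] 0.77
S [345.7, 147.5, 92.7, 115.0] 0.74
S [245.7, 256.9, 47.5, 45.6] 0.63
kettle T handle ends [[0.54, -0.224, 0.094], [0.433, -0.215, 0.094]] S [[0.436, -0.213, 0.094], [0.541, -0.225, 0.094]]
```

```bash
python3 - <<'E'
from h import *
T=robot.read_camera("top");S=robot.read_camera("side")
t=lambda *a:[(x/4.9+225-.4,y/4.9+132-.4) for x,y in a]
s=lambda *a:[(x/4+265-.375,y/4+125-.375) for x,y in a]
print("A web S",atz(S,s((40,160),(178,113)),.05).round(3).tolist(),"T-y edge",atz(T,t((82,310),(112,505)),.05).round(3).tolist())
print("A flange T",atz(T,t((78,512),(150,510)),.006).round(3).tolist())
print("A plate top S",atz(S,s((180,36)),.125).round(3).tolist(),"T",atz(T,t((70,290)),.125).round(3).tolist())
print("B web S",atz(S,s((135,261),(303,258)),.05).round(3).tolist(),"T-y edge",atz(T,t((308,462),(358,280)),.05).round(3).tolist())
print("B flange T",atz(T,t((315,275),(388,285),(345,470)),.006).round(3).tolist(),"S",atz(S,s((128,325),(303,320)),.006).round(3).tolist())
print("B plate top S",atz(S,s((127,192)),.125).round(3).tolist())
for z in(.12,.13,.14,.15):print("nose",z,atz(T,t((270,85)),z).round(3).tolist(),atz(S,s((405,112)),z).round(3).tolist())
print("bar S top",atz(S,s((365,85),(398,103)),.154).round(3).tolist())
im=T["image"].astype(int);m=(im.max(2)<48).astype(np.uint8);print(m[150:168,270:290])
# far ring
m=(T["image"].min(2)>75).astype(np.uint8);m[:195]=0;m[232:]=0;m[:,:393]=0;m[:,436:]=0
v=np.argwhere(m)[:,::-1].astype(float);W=atz(T,v,.008)[:,:2]
A=np.c_[2*W,np.ones(len(W))];q=np.linalg.lstsq(A,(W**2).sum(1),rcond=None)[0];print("ring",len(W),q[:2],np.sqrt(q[2]+q[0]**2+q[1]**2))
st=robot.observe();print(np.round(st["ee_rot"],2),st["time"],st["force"],st["grip_width"])
E
```

```text
A web S [[0.395, 0.213, 0.05], [0.529, 0.234, 0.05]] T-y edge [[0.538, 0.236, 0.05], [0.392, 0.207, 0.05]]
A flange T [[0.391, 0.239, 0.006], [0.394, 0.184, 0.006]]
A plate top S [[0.537, 0.25, 0.125]] T [[0.538, 0.234, 0.125]]
B web S [[0.44, 0.069, 0.05], [0.574, 0.028, 0.05]] T-y edge [[0.428, 0.063, 0.05], [0.566, 0.03, 0.05]]
B flange T [[0.578, 0.065, 0.006], [0.572, 0.008, 0.006], [0.428, 0.037, 0.006]] S [[0.424, 0.04, 0.006], [0.565, -0.0, 0.006]]
B plate top S [[0.438, 0.074, 0.125]]
nose 0.12 [[0.696, 0.096, 0.12]] [[0.689, 0.1, 0.12]]
nose 0.13 [[0.693, 0.095, 0.13]] [[0.684, 0.09, 0.13]]
nose 0.14 [[0.69, 0.095, 0.14]] [[0.679, 0.079, 0.14]]
nose 0.15 [[0.687, 0.094, 0.15]] [[0.674, 0.069, 0.15]]
bar S top [[0.653, 0.106, 0.154], [0.67, 0.077, 0.154]]
[[0 0 0 0 0 0 0 0 0 0 0 0 0 0 0 0 0 0 0 0]
 [0 0 0 0 0 0 0 0 0 0 0 0 0 0 0 0 0 0 0 0]
 [0 0 0 0 0 0 0 0 0 0 0 1 0 0 0 0 0 0 0 0]
 [0 0 0 0 0 0 0 0 0 0 1 1 1 0 0 0 0 0 0 0]
 [0 0 0 0 0 0 0 1 1 1 1 1 1 1 0 0 0 0 0 0]
 [0 0 0 0 0 0 1 1 1 1 1 1 1 1 1 0 0 0 0 0]
 [0 0 0 0 0 0 0 0 1 1 1 1 1 1 1 0 0 0 0 0]
 [0 0 0 0 0 0 0 0 1 1 1 1 1 1 1 0 0 0 0 0]
 [0 0 0 0 0 0 0 1 1 1 1 1 1 1 1 0 0 0 0 0]
 [0 0 0 0 1 1 1 1 1 1 1 1 1 1 1 0 0 0 0 0]
 [0 0 0 0 1 1 1 1 1 1 1 1 1 1 1 0 0 0 0 0]
 [0 0 0 0 0 1 1 1 1 1 1 1 1 1 1 0 0 0 0 0]
 [0 0 0 0 0 1 1 1 1 1 1 1 1 1 0 0 0 0 0 0]
 [0 0 0 0 0 0 0 1 1 1 1 1 1 0 0 0 0 0 0 0]
 [0 0 0 0 0 0 0 0 0 1 1 0 0 0 0 0 0 0 0 0]
 [0 0 0 0 0 0 0 0 0 0 0 0 0 0 0 0 0 0 0 0]
 [0 0 0 0 0 0 0 0 0 0 0 0 0 0 0 0 0 0 0 0]
 [0 0 0 0 0 0 0 0 0 0 0 0 0 0 0 0 0 0 0 0]]
ring 177 [ 0.49207438 -0.406975  ] 0.06790618832641564
[[-0.92  0.38  0.  ]
 [ 0.38  0.92  0.  ]
 [-0.    0.   -1.  ]] 1.2 [ 0.43952859 -0.28851664  0.11690193] 1.0013475089021286
```

>>> apply_moves([
  {"dp": [3,-3.6,1],"yaw": -8,"fingers": 0.35},
  {"dp": [6,-7.2,1],"yaw": -16,"fingers": 0.35},
  {"dp": [9,-10.8,1],"yaw": -24,"fingers": 0.35},
  {"dp": [12,-14.4,1],"yaw": -32,"fingers": 0.35},
  {"dp": [15,-18,1],"yaw": -40,"fingers": 0.35},
])

```text
time: 1.7
eef_pos: [0.3998, 0.419, 0.2065]
ee_rot: [[-0.457, 0.89, 0.0], [0.89, 0.457, 0.001], [0.0, 0.001, -1.0]]
force: [-0.5, 0.8, 0.6]
grip_width: 0.348
finger_force: 0.0
```

>>> apply_moves([
  {"dp": [3,-3.6,0],"yaw": -7.5,"fingers": 0.35},
  {"dp": [6,-7.2,0],"yaw": -7.5,"fingers": 0.35},
  {"dp": [9,-10.8,0],"yaw": -7.5,"fingers": 0.35},
  {"dp": [12,-14.4,0],"yaw": -7.5,"fingers": 0.35},
  {"dp": [15,-18,0],"yaw": -7.5,"fingers": 0.35},
])

```text
time: 2.2
eef_pos: [0.5498, 0.2391, 0.2065]
ee_rot: [[-0.342, 0.94, 0.0], [0.94, 0.342, 0.0], [0.0, 0.0, -1.0]]
force: [0.7, 1.1, -0.9]
grip_width: 0.349
finger_force: 0.0
```

>>> apply_moves([
  {"dp": [3.5,-4,0],"yaw": 0,"fingers": 0.35},
  {"dp": [7,-8,0],"yaw": 0,"fingers": 0.35},
  {"dp": [11,-11.5,0],"yaw": 0,"fingers": 0.35},
  {"dp": [11,-14.5,0],"yaw": 0,"fingers": 0.35},
  {"dp": [11,-14.5,0],"yaw": 0,"fingers": 0.35},
])

```text
time: 2.7
eef_pos: [0.6604, 0.0866, 0.2062]
ee_rot: [[-0.333, 0.943, 0.001], [0.943, 0.333, -0.005], [-0.005, -0.001, -1.0]]
force: [-0.8, -0.0, -0.1]
grip_width: 0.351
finger_force: 0.0
```

>>> apply_moves([
  {"dp": [0,0,-3],"yaw": 0,"fingers": 0.35},
  {"dp": [0,0,-5.5],"yaw": 0,"fingers": 0.35},
  {"dp": [0,0,-7.6],"yaw": 0,"fingers": 0.35},
  {"dp": [0,0,-7.6],"yaw": 0,"fingers": 0.35},
])

```text
time: 3.1
eef_pos: [0.656, 0.0959, 0.127]
ee_rot: [[-0.342, 0.94, -0.006], [0.94, 0.342, -0.001], [0.001, -0.006, -1.0]]
force: [-1.6, -0.2, -0.2]
grip_width: 0.352
finger_force: 0.0
```

>>> apply_moves([
  {"dp": [0,0,0],"yaw": 0,"fingers": 0.1},
  {"dp": [0,0,0],"yaw": 0,"fingers": 0.1},
  {"dp": [0,0,0],"yaw": 0,"fingers": 0.1},
  {"dp": [0,0,0],"yaw": 0,"fingers": 0.1},
], newtons=40)

```text
time: 3.5
eef_pos: [0.6594, 0.0956, 0.1312]
ee_rot: [[-0.342, 0.94, 0.002], [0.94, 0.342, 0.0], [-0.0, 0.002, -1.0]]
force: [-0.1, -0.3, 0.3]
grip_width: 0.099
finger_force: 0.0
```

```bash
python3 - <<'E'
from h import *
S=robot.read_camera("side");T=robot.read_camera("top")
a=cv2.resize(S["image"][115:195,315:415],None,fx=5,fy=5,interpolation=cv2.INTER_CUBIC)
b=cv2.resize(T["image"][125:205,240:300],None,fx=5,fy=5,interpolation=cv2.INTER_CUBIC)
cv2.imwrite("pics/k1.png",np.hstack([a,b]))
print(proj(S,[[.659,.095,.154],[.659,.095,.122]]),proj(T,[[.659,.095,.154],[.659,.095,.122]]))
E
```

```text
[[358.86893891 147.64800871]
 [358.17808154 154.94172206]] [[279.06742514 156.20504003]
 [279.64678949 158.6671193 ]]
```

View pics/k1.png

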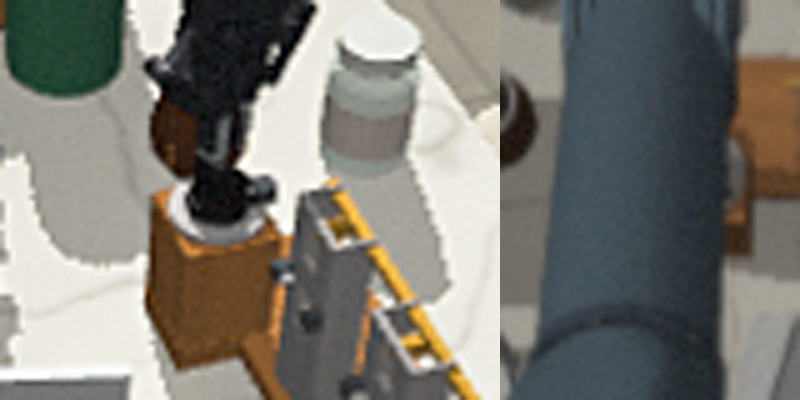

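The side view shows the fingers around the knob on the white disc at about (215,195) in the crop. The top view is blocked by the arm. I'll close further to see where the fingers stop.

>>> apply_moves([
  {"dp": [0,0,0],"yaw": 0,"fingers": 0},
  {"dp": [0,0,0],"yaw": 0,"fingers": 0},
  {"dp": [0,0,0],"yaw": 0,"fingers": 0},
  {"dp": [0,0,0],"yaw": 0,"fingers": 0},
], newtons=40)

```text
time: 4.0
eef_pos: [0.6588, 0.0955, 0.1301]
ee_rot: [[-0.342, 0.94, -0.0], [0.94, 0.342, -0.0], [-0.0, -0.0, -1.0]]
force: [-0.2, 1.1, -0.3]
grip_width: -0.001
finger_force: 0.0
```

>>> apply_moves([
  {"dp": [0,0,4],"yaw": 0,"fingers": 0.35},
  {"dp": [0,0,8],"yaw": 0,"fingers": 0.35},
  {"dp": [-4.5,0,9],"yaw": 0,"fingers": 0.35},
  {"dp": [-9,0,9],"yaw": 0,"fingers": 0.35},
  {"dp": [-13,0,9],"yaw": 0,"fingers": 0.35},
])

```text
time: 4.5
eef_pos: [0.5272, 0.0954, 0.2206]
ee_rot: [[-0.342, 0.94, 0.001], [0.94, 0.342, 0.0], [0.0, 0.001, -1.0]]
force: [-0.0, -0.4, 0.8]
grip_width: 0.351
finger_force: 0.0
```

>>> apply_moves([
  {"dp": [0,4.5,0],"yaw": 0,"fingers": 0.35},
  {"dp": [0,9,0],"yaw": 0,"fingers": 0.35},
  {"dp": [0,13,0],"yaw": 0,"fingers": 0.35},
  {"dp": [0,13,0],"yaw": 0,"fingers": 0.35},
])

```text
time: 4.9
eef_pos: [0.5272, 0.2332, 0.2201]
ee_rot: [[-0.351, 0.936, -0.0], [0.936, 0.351, 0.004], [0.004, 0.001, -1.0]]
force: [-1.5, -0.1, -0.0]
grip_width: 0.351
finger_force: 0.0
```

```bash
python3 - <<'E'
from h import *
S=robot.read_camera("side");T=robot.read_camera("top")
a=cv2.resize(S["image"][130:190,335:385],None,fx=8,fy=8,interpolation=cv2.INTER_CUBIC)
b=cv2.resize(T["image"][140:200,260:310],None,fx=8,fy=8,interpolation=cv2.INTER_CUBIC)
def ann(i):
    h=i.astype(np.float32)*1.7; return np.clip(h,0,255).astype(np.uint8)
cv2.imwrite("pics/k2.png",ann(np.hstack([a,b])))
E
```

```text
(no output)
```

View pics/k2.png

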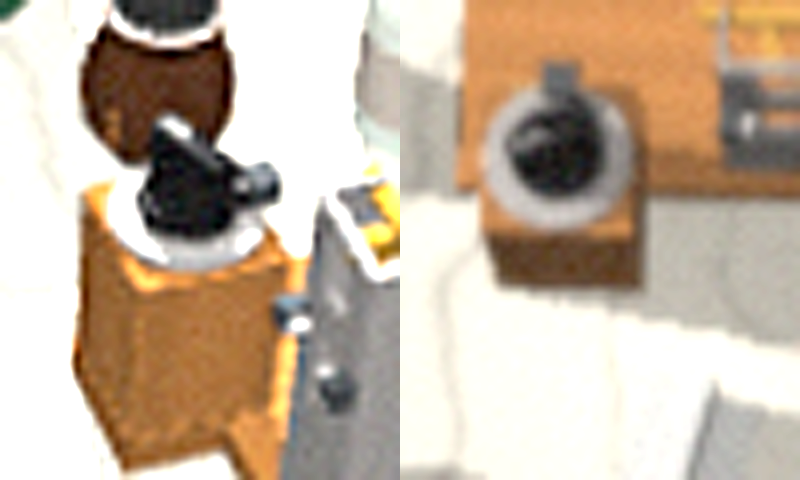

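Side crop: the bar's top edge runs from (165,120) to (235,165). Top crop: the black disc is centred at (555,150), which matches my estimate of its position. I'll check whether the reported TCP agrees with where the images show the gripper.

```bash
python3 - <<'E'
from h import *
S=robot.read_camera("side");T=robot.read_camera("top");st=robot.observe()
X=np.array(st["eef_pos"]);R=np.array(st["ee_rot"]);print(X)
o=[]
for p in(S,T):
    im=p["image"].astype(np.float32)*1.6;im=np.clip(im,0,255).astype(np.uint8)
    u=proj(p,[X,X-.019*R[:,2]+.05*R[:,1],X-.019*R[:,2]-.05*R[:,1]])
    c=u[0].astype(int);x0,y0=c[0]-40,c[1]-50
    a=cv2.resize(im[y0:y0+75,x0:x0+65],None,fx=6,fy=6,interpolation=cv2.INTER_CUBIC)
    for k,q in enumerate(u):cv2.circle(a,tuple(int(v) for v in (q-[x0,y0]+.5)*6),3,(0,0,255) if k==0 else (0,255,0),-1)
    o.append(a)
cv2.imwrite("pics/g1.png",np.hstack(o))
print(atz(S,[[355.6,145],[364.4,150.6]],.154).round(3))
E
```

```text
[0.52906821 0.22392576 0.22017838]
[[0.654 0.111 0.154]
 [0.671 0.076 0.154]]
```

View pics/g1.png

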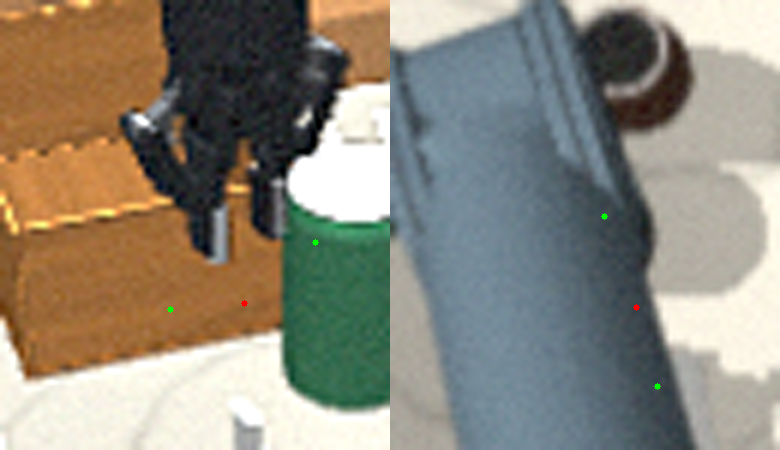

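In the side view the real fingertips, at about (240,247), sit some 9 px above the projected TCP at (245,303). So either the reported pose or the height is off. I'll probe the bare counter to measure the offset.

>>> apply_moves([
  {"dp": [-1,-4.8,0],"yaw": 0,"fingers": 0},
  {"dp": [-2,-9.6,0],"yaw": 0,"fingers": 0},
  {"dp": [-3,-14.4,0],"yaw": 0,"fingers": 0},
  {"dp": [-3,-19.2,0],"yaw": 0,"fingers": 0},
  {"dp": [-3,-24,0],"yaw": 0,"fingers": 0},
])

```text
time: 5.6
eef_pos: [0.4979, -0.0179, 0.2206]
ee_rot: [[-0.34, 0.941, 0.001], [0.941, 0.34, 0.0], [-0.0, 0.001, -1.0]]
force: [0.8, -0.2, -0.6]
grip_width: 0.002
finger_force: 0.0
```

>>> apply_moves([
  {"dp": [0,-4.5,-3],"yaw": 0,"fingers": 0},
  {"dp": [0,-4.5,-7],"yaw": 0,"fingers": 0},
  {"dp": [0,-4.5,-11],"yaw": 0,"fingers": 0},
  {"dp": [0,-4.5,-14],"yaw": 0,"fingers": 0},
  {"dp": [0,-4.5,-14],"yaw": 0,"fingers": 0},
])

```text
time: 6.1
eef_pos: [0.4951, -0.061, 0.0772]
ee_rot: [[-0.339, 0.941, -0.007], [0.941, 0.339, -0.001], [0.002, -0.007, -1.0]]
force: [-0.9, -0.4, -0.6]
grip_width: 0.001
finger_force: 0.0
```

```bash
python3 - <<'E'
from h import *
S=robot.read_camera("side");T=robot.read_camera("top")
for i in range(3):
    st=robot.observe();print(st["time"],np.round(st["eef_pos"],4),np.round(st["force"],1),np.round(st["joints"],4))
X=np.array(st["eef_pos"]);R=np.array(st["ee_rot"])
o=[]
for p in(S,T):
    im=p["image"].astype(np.float32)*1.6;im=np.clip(im,0,255).astype(np.uint8)
    u=proj(p,[X,X+[0,0,.04]])
    c=u[0].astype(int);x0,y0=c[0]-32,c[1]-50;print(x0,y0)
    a=cv2.resize(im[y0:y0+75,x0:x0+65],None,fx=6,fy=6,interpolation=cv2.INTER_CUBIC)
    for k,q in enumerate(u):cv2.circle(a,tuple(int(v) for v in (q-[x0,y0]+.5)*6),2,(0,0,255) if k==0 else (0,255,0),-1)
    o.append(a)
cv2.imwrite("pics/g2.png",np.hstack(o))
E
```

```text
6.2 [ 0.4987 -0.0607  0.0808] [ 0.9 -0.6  0.2] [-0.2433  0.4776  0.3447  2.0285 -0.2501  0.6754  0.6092]
6.2 [ 0.4987 -0.0607  0.0808] [ 0.9 -0.6  0.2] [-0.2433  0.4776  0.3447  2.0285 -0.2501  0.6754  0.6092]
6.2 [ 0.4987 -0.0607  0.0808] [ 0.9 -0.6  0.2] [-0.2433  0.4776  0.3447  2.0285 -0.2501  0.6754  0.6092]
295 157
290 155
```

View pics/g2.png

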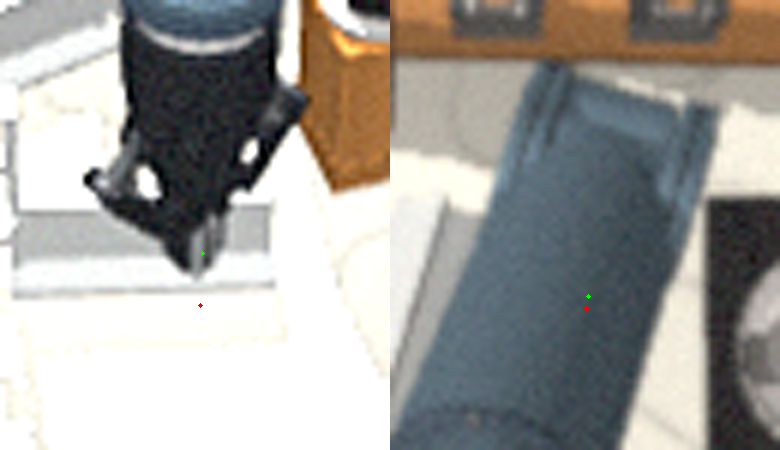

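The shut tip shows at (195,275) against the projected TCP at (200,305), so the tip is about 20 mm higher than reported. I'll go down to contact to confirm.

>>> apply_moves([
  {"dp": [0,0,-3],"yaw": 0,"fingers": 0},
  {"dp": [0,0,-6],"yaw": 0,"fingers": 0},
  {"dp": [0,0,-7.5],"yaw": 0,"fingers": 0},
  {"dp": [0,0,-7.5],"yaw": 0,"fingers": 0},
])

```text
time: 6.6
eef_pos: [0.499, -0.0598, 0.0056]
ee_rot: [[-0.342, 0.94, 0.0], [0.94, 0.342, -0.0], [-0.0, -0.0, -1.0]]
force: [-0.2, -0.4, 0.0]
grip_width: -0.004
finger_force: 0.0
```

>>> apply_moves([
  {"dp": [0,0,-0.4],"yaw": 0,"fingers": 0},
  {"dp": [0,0,-0.4],"yaw": 0,"fingers": 0},
  {"dp": [0,0,-0.8],"yaw": 0,"fingers": 0},
  {"dp": [0,0,-0.8],"yaw": 0,"fingers": 0},
])

```text
time: 7.0
eef_pos: [0.4991, -0.0594, -0.0025]
ee_rot: [[-0.342, 0.94, 0.001], [0.94, 0.342, 0.0], [-0.0, 0.001, -1.0]]
force: [-0.1, -0.4, 0.1]
grip_width: -0.0
finger_force: 0.0
```

>>> apply_moves([
  {"dp": [0,0,-0.4],"yaw": 0,"fingers": 0},
  {"dp": [0,0,-0.4],"yaw": 0,"fingers": 0},
  {"dp": [0,0,-0.8],"yaw": 0,"fingers": 0},
  {"dp": [0,0,-0.8],"yaw": 0,"fingers": 0},
])

```text
time: 7.4
eef_pos: [0.4984, -0.0594, -0.0113]
ee_rot: [[-0.342, 0.94, -0.001], [0.94, 0.342, 0.0], [0.0, -0.001, -1.0]]
force: [0.1, -0.3, -0.6]
grip_width: 0.0
finger_force: 0.0
```

>>> apply_moves([
  {"dp": [0,0,-0.3],"yaw": 0,"fingers": 0},
  {"dp": [0,0,-0.6],"yaw": 0,"fingers": 0},
  {"dp": [0,0,-0.6],"yaw": 0,"fingers": 0},
])

```text
time: 7.7
eef_pos: [0.4985, -0.0595, -0.0172]
ee_rot: [[-0.342, 0.94, -0.001], [0.94, 0.342, 0.0], [0.0, -0.001, -1.0]]
force: [0.5, -0.2, -0.6]
grip_width: -0.001
finger_force: 0.0
```

>>> apply_moves([
  {"dp": [0,0,-0.3],"yaw": 0,"fingers": 0},
  {"dp": [0,0,-0.6],"yaw": 0,"fingers": 0},
  {"dp": [0,0,-0.6],"yaw": 0,"fingers": 0},
])

```text
time: 8.0
eef_pos: [0.4985, -0.0595, -0.0232]
ee_rot: [[-0.342, 0.94, -0.001], [0.94, 0.342, 0.0], [0.0, -0.001, -1.0]]
force: [-0.2, 0.2, 0.1]
grip_width: -0.001
finger_force: 0.0
```

>>> apply_moves([
  {"dp": [0,0,-0.2],"yaw": 0,"fingers": 0},
  {"dp": [0,0,-0.4],"yaw": 0,"fingers": 0},
  {"dp": [0,0,-0.4],"yaw": 0,"fingers": 0},
])

```text
time: 8.3
eef_pos: [0.4986, -0.0595, -0.027]
ee_rot: [[-0.342, 0.94, -0.0], [0.94, 0.342, -0.0], [0.0, -0.0, -1.0]]
force: [-0.1, -0.7, 0.2]
grip_width: 0.001
finger_force: 0.0
```

```bash
python3 - <<'E'
from h import *
S=robot.read_camera("side");T=robot.read_camera("top")
st=robot.observe();print(st["time"],np.round(st["eef_pos"],4),np.round(st["force"],1))
X=np.array(st["eef_pos"])
p=S
im=np.clip(p["image"].astype(np.float32)*1.3,0,255).astype(np.uint8)
u=proj(p,[X,[X[0],X[1],0]])
c=u[0].astype(int);x0,y0=c[0]-40,c[1]-50;print(x0,y0)
a=cv2.resize(im[y0:y0+65,x0:x0+80],None,fx=8,fy=8,interpolation=cv2.INTER_CUBIC)
for k,q in enumerate(u):cv2.circle(a,tuple(int(v) for v in (q-[x0,y0]+.5)*8),2,(0,0,255) if k==0 else (0,255,0),-1)
cv2.imwrite("pics/g3.png",a)
E
```

```text
8.4 [ 0.4987 -0.0595 -0.0269] [ 0.2 -0.  -0.1]
287 178
```

View pics/g3.png

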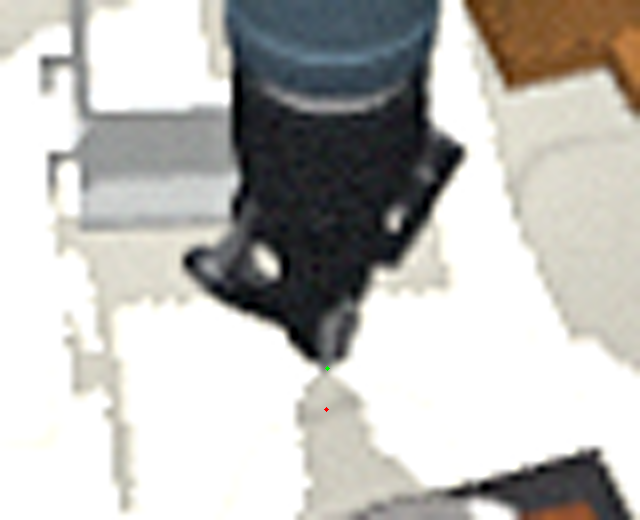

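The tip's shadow meets the tip at (325,370), right at the projected point for z=0. So the horizontal position is right, and the true tip is about 27–30 mm above the reported z. I'll continue down to find contact.

>>> apply_moves([
  {"dp": [0,0,-0.15],"yaw": 0,"fingers": 0},
  {"dp": [0,0,-0.3],"yaw": 0,"fingers": 0},
  {"dp": [0,0,-0.3],"yaw": 0,"fingers": 0},
])

```text
time: 8.7
eef_pos: [0.4986, -0.0595, -0.03]
ee_rot: [[-0.342, 0.94, -0.0], [0.94, 0.342, 0.0], [0.0, -0.0, -1.0]]
force: [0.2, 0.6, 0.3]
grip_width: 0.001
finger_force: 0.0
```

>>> apply_moves([
  {"dp": [0,0,-0.15],"yaw": 0,"fingers": 0},
  {"dp": [0,0,-0.3],"yaw": 0,"fingers": 0},
  {"dp": [0,0,-0.3],"yaw": 0,"fingers": 0},
])

```text
time: 9.0
eef_pos: [0.4986, -0.0595, -0.033]
ee_rot: [[-0.342, 0.94, -0.0], [0.94, 0.342, 0.0], [0.0, -0.0, -1.0]]
force: [0.3, -0.8, -0.3]
grip_width: 0.0
finger_force: 0.0
```

>>> apply_moves([
  {"dp": [0,0,-0.15],"yaw": 0,"fingers": 0},
  {"dp": [0,0,-0.3],"yaw": 0,"fingers": 0},
  {"dp": [0,0,-0.3],"yaw": 0,"fingers": 0},
])

```text
time: 9.3
eef_pos: [0.4989, -0.0595, -0.035]
ee_rot: [[-0.342, 0.94, 0.0], [0.94, 0.342, 0.001], [0.0, 0.0, -1.0]]
force: [-2.7, 0.7, 13.6]
grip_width: 0.001
finger_force: 6.6
```

Contact was at reported z = −0.0345, so true tip height = reported z + 0.0345. Now back to the knob with that correction.

>>> apply_moves([
  {"dp": [0,0,5],"yaw": 0,"fingers": 0.35},
  {"dp": [0,0,10],"yaw": 0,"fingers": 0.35},
  {"dp": [0,0,15],"yaw": 0,"fingers": 0.35},
  {"dp": [0,1,20],"yaw": 2,"fingers": 0.35},
  {"dp": [0,4,23],"yaw": 4,"fingers": 0.35},
])

```text
time: 9.8
eef_pos: [0.5001, -0.0223, 0.1979]
ee_rot: [[-0.403, 0.915, 0.005], [0.915, 0.403, -0.001], [-0.003, 0.004, -1.0]]
force: [1.7, 0.4, -0.9]
grip_width: 0.349
finger_force: 0.0
```

>>> apply_moves([
  {"dp": [4,3,0],"yaw": 0,"fingers": 0.35},
  {"dp": [8,6,0],"yaw": 0,"fingers": 0.35},
  {"dp": [12,9,0],"yaw": 0,"fingers": 0.35},
  {"dp": [16,11.5,0],"yaw": 0,"fingers": 0.35},
  {"dp": [16,11.5,0],"yaw": 0,"fingers": 0.35},
])

```text
time: 10.3
eef_pos: [0.662, 0.1014, 0.1926]
ee_rot: [[-0.413, 0.911, 0.001], [0.911, 0.413, 0.002], [0.001, 0.002, -1.0]]
force: [-0.3, 0.3, -0.6]
grip_width: 0.345
finger_force: 0.0
```

>>> apply_moves([
  {"dp": [0,0,-3],"yaw": 0,"fingers": 0.35},
  {"dp": [0,0,-6],"yaw": 0,"fingers": 0.35},
  {"dp": [0,0,-8],"yaw": 0,"fingers": 0.35},
  {"dp": [0,0,-9.6],"yaw": 0,"fingers": 0.35},
  {"dp": [0,0,-9.6],"yaw": 0,"fingers": 0.35},
])

```text
time: 10.8
eef_pos: [0.6568, 0.095, 0.0959]
ee_rot: [[-0.406, 0.914, -0.004], [0.914, 0.406, -0.001], [0.001, -0.004, -1.0]]
force: [0.0, -0.2, 0.2]
grip_width: 0.349
finger_force: 0.0
```

>>> apply_moves([
  {"dp": [0,0,0],"yaw": 0,"fingers": 0},
  {"dp": [0,0,0],"yaw": 0,"fingers": 0},
  {"dp": [0,0,0],"yaw": 0,"fingers": 0},
  {"dp": [0,0,0],"yaw": 0,"fingers": 0},
  {"dp": [0,0,0],"yaw": 0,"fingers": 0},
], newtons=40)

```text
time: 11.3
eef_pos: [0.6605, 0.096, 0.0993]
ee_rot: [[-0.407, 0.913, 0.004], [0.913, 0.407, 0.001], [-0.001, 0.004, -1.0]]
force: [5.2, 1.9, -5.9]
grip_width: 0.152
finger_force: 43.0
```

>>> apply_moves([
  {"dp": [0,0,0],"yaw": 6,"fingers": 0},
  {"dp": [0,0,0],"yaw": 12,"fingers": 0},
  {"dp": [0,0,0],"yaw": 18,"fingers": 0},
  {"dp": [0,0,0],"yaw": 24,"fingers": 0},
  {"dp": [0,0,0],"yaw": 30,"fingers": 0},
], newtons=60)

```text
time: 11.8
eef_pos: [0.6603, 0.0958, 0.0993]
ee_rot: [[-0.812, 0.584, 0.003], [0.584, 0.812, 0.001], [-0.003, 0.002, -1.0]]
force: [4.9, 1.6, -6.2]
grip_width: 0.144
finger_force: 63.5
```

>>> apply_moves([
  {"dp": [0,0,0],"yaw": 6,"fingers": 0},
  {"dp": [0,0,0],"yaw": 12,"fingers": 0},
  {"dp": [0,0,0],"yaw": 18,"fingers": 0},
  {"dp": [0,0,0],"yaw": 24,"fingers": 0},
  {"dp": [0,0,0],"yaw": 30,"fingers": 0},
])

```text
time: 12.3
eef_pos: [0.6603, 0.0956, 0.0993]
ee_rot: [[-0.995, 0.1, 0.003], [0.1, 0.995, 0.0], [-0.003, 0.001, -1.0]]
force: [4.0, 0.9, -6.7]
grip_width: 0.147
finger_force: 63.6
```

>>> apply_moves([
  {"dp": [0,0,0],"yaw": 4,"fingers": 0},
  {"dp": [0,0,0],"yaw": 8,"fingers": 0},
  {"dp": [0,0,0],"yaw": 8,"fingers": 0},
])

```text
time: 12.6
eef_pos: [0.6603, 0.0956, 0.0993]
ee_rot: [[-0.999, -0.032, 0.003], [-0.032, 0.999, 0.001], [-0.003, 0.001, -1.0]]
force: [4.3, 2.3, -4.4]
grip_width: 0.148
finger_force: 66.3
```

```bash
python3 - <<'E'
from h import *
st=robot.observe();print(np.round(st["wrist_torque"],2),np.round(st["ee_rot"],3),np.round(st["joints"],2))
E
```

```text
[ 0.39 -0.93 -1.1 ] [[-0.999 -0.032  0.003]
 [-0.032  0.999  0.001]
 [-0.003  0.001 -1.   ]] [-0.23  0.67  0.02  1.57 -0.02  0.9   1.41]
```

>>> apply_moves([
  {"dp": [0,0,0],"yaw": -1.5,"fingers": 0.4},
  {"dp": [0,0,0],"yaw": -1.5,"fingers": 0.4},
  {"dp": [0,0,3],"yaw": -1.5,"fingers": 0.4},
  {"dp": [0,0,7],"yaw": -4,"fingers": 0.4},
  {"dp": [0,0,11],"yaw": -7,"fingers": 0.4},
])

```text
time: 13.1
eef_pos: [0.658, 0.0951, 0.2095]
ee_rot: [[-0.996, 0.089, -0.002], [0.089, 0.996, -0.001], [0.001, -0.001, -1.0]]
force: [1.2, -0.7, 0.6]
grip_width: 0.4
finger_force: 0.0
```

>>> apply_moves([
  {"dp": [-3,-3.9,0],"yaw": 0,"fingers": 0.4},
  {"dp": [-6,-7.8,0],"yaw": 0,"fingers": 0.4},
  {"dp": [-9,-11.7,0],"yaw": 0,"fingers": 0.4},
  {"dp": [-12,-15.6,0],"yaw": 0,"fingers": 0.4},
  {"dp": [-15,-19.5,0],"yaw": 0,"fingers": 0.4},
])

```text
time: 13.6
eef_pos: [0.5071, -0.1011, 0.2087]
ee_rot: [[-0.996, 0.088, 0.0], [0.088, 0.996, -0.0], [-0.0, -0.0, -1.0]]
force: [0.5, -0.2, -0.8]
grip_width: 0.401
finger_force: 0.0
```

>>> apply_moves([
  {"dp": [-1,-4,0],"yaw": 0,"fingers": 0.4},
  {"dp": [-2.2,-8,0],"yaw": 0,"fingers": 0.4},
  {"dp": [-2.2,-11.9,0],"yaw": 0,"fingers": 0.4},
  {"dp": [-2.2,-11.9,-4],"yaw": 0,"fingers": 0.4},
  {"dp": [-2.2,-11.9,-6],"yaw": 0,"fingers": 0.4},
])

```text
time: 14.1
eef_pos: [0.4852, -0.2199, 0.1469]
ee_rot: [[-0.996, 0.091, -0.002], [0.091, 0.996, -0.0], [0.002, -0.0, -1.0]]
force: [0.1, 0.4, -0.5]
grip_width: 0.398
finger_force: 0.0
```

```bash
python3 - <<'E'
from h import *
S=robot.read_camera("side");T=robot.read_camera("top");st=robot.observe();print(st["eef_pos"])
for r in robot.silhouettes(T,"kettle"):print("T",r["conf"],np.round(r["box"]))
for r in robot.silhouettes(S,"kettle"):print("S",r["conf"],np.round(r["box"]))
# handle = brown pixels near kettle in side
hsv=cv2.cvtColor(S["image"],cv2.COLOR_BGR2HSV)
m=((hsv[...,0]<18)&(hsv[...,1]>90)&(hsv[...,2]>40)).astype(np.uint8);m[:235]=0;m[275:]=0;m[:,:312]=0;m[:,375:]=0
v=np.argwhere(m)[:,::-1].astype(float);r=cv2.minAreaRect(v.astype(np.float32));print(len(v),r)
c=v.mean(0);print("handle c",atz(S,[c],.09));W=atz(S,cv2.boxPoints(r),.09);print(W.round(3))
E
```

```text
[ 0.48425747 -0.21786954  0.14602469]
T 0.91 [420. 254.  33.  38.]
T 0.65 [367. 266.  25.  23.]
T 0.64 [348. 204.  10.  15.]
S 0.85 [310. 239.  54.  42.]
S 0.8 [263. 343.  62.  53.]
S 0.69 [246. 256.  47.  49.]
177 ((342.588134765625, 246.4026336669922), (4.82344388961792, 37.85487747192383), 77.6609115600586)
handle c [[ 0.48749132 -0.21986331  0.09      ]]
[[ 0.434 -0.209  0.09 ]
 [ 0.544 -0.215  0.09 ]
 [ 0.541 -0.231  0.09 ]
 [ 0.432 -0.225  0.09 ]]
```

>>> apply_moves([
  {"dp": [0,0,-4],"yaw": 0,"fingers": 0.4},
  {"dp": [0,0,-8],"yaw": 0,"fingers": 0.4},
  {"dp": [0,0,-10.8],"yaw": 0,"fingers": 0.4},
  {"dp": [0,0,-10.8],"yaw": 0,"fingers": 0.4},
])

```text
time: 14.7
eef_pos: [0.4854, -0.2175, 0.0387]
ee_rot: [[-0.996, 0.086, -0.004], [0.086, 0.996, 0.001], [0.004, 0.001, -1.0]]
force: [-0.7, -0.1, 1.3]
grip_width: 0.398
finger_force: 0.0
```

>>> apply_moves([
  {"dp": [0,0,0],"yaw": 0,"fingers": 0},
  {"dp": [0,0,0],"yaw": 0,"fingers": 0},
  {"dp": [0,0,0],"yaw": 0,"fingers": 0},
  {"dp": [0,0,0],"yaw": 0,"fingers": 0},
], newtons=20)

```text
time: 15.1
eef_pos: [0.4886, -0.2193, 0.0424]
ee_rot: [[-0.996, 0.087, 0.004], [0.087, 0.996, -0.001], [-0.004, -0.001, -1.0]]
force: [-1.5, 0.8, 7.5]
grip_width: 0.157
finger_force: 24.2
```

>>> apply_moves([
  {"dp": [0,-0.7,0],"yaw": 0,"fingers": 0},
  {"dp": [0,-1.8,0],"yaw": 0,"fingers": 0},
  {"dp": [0.1,-3.2,0],"yaw": 0,"fingers": 0},
  {"dp": [0.1,-4.6,0],"yaw": 0,"fingers": 0},
  {"dp": [0.1,-6,0],"yaw": 0,"fingers": 0},
])

```text
time: 15.6
eef_pos: [0.49, -0.2782, 0.0424]
ee_rot: [[-0.996, 0.086, 0.004], [0.086, 0.996, 0.0], [-0.004, 0.001, -1.0]]
force: [-0.5, 3.5, 8.0]
grip_width: 0.155
finger_force: 24.3
```

>>> apply_moves([
  {"dp": [0,-1.4,0],"yaw": 0,"fingers": 0},
  {"dp": [0,-2.8,0],"yaw": 0,"fingers": 0},
  {"dp": [0.1,-4.2,0],"yaw": 0,"fingers": 0},
  {"dp": [0.1,-5.6,0],"yaw": 0,"fingers": 0},
  {"dp": [0.1,-7,0],"yaw": 0,"fingers": 0},
])

```text
time: 16.1
eef_pos: [0.4909, -0.3483, 0.0424]
ee_rot: [[-0.996, 0.086, 0.003], [0.086, 0.996, 0.0], [-0.003, 0.001, -1.0]]
force: [0.0, 4.2, 8.3]
grip_width: 0.155
finger_force: 24.2
```

>>> apply_moves([
  {"dp": [0,-1.4,0],"yaw": 0,"fingers": 0},
  {"dp": [0.2,-2.8,0],"yaw": 0,"fingers": 0},
  {"dp": [0.2,-4.2,0],"yaw": 0,"fingers": 0},
  {"dp": [0.2,-5.3,0],"yaw": 0,"fingers": 0},
  {"dp": [0.2,-5.8,0],"yaw": 0,"fingers": 0},
])

```text
time: 16.6
eef_pos: [0.4923, -0.4076, 0.0425]
ee_rot: [[-0.996, 0.088, 0.003], [0.088, 0.996, -0.001], [-0.003, -0.001, -1.0]]
force: [-1.4, 3.7, 8.4]
grip_width: 0.156
finger_force: 24.2
```

```bash
cat > k.py <<'E'
from h import *
S=robot.read_camera("side");st=robot.observe();print(st["time"],np.round(st["eef_pos"],4),np.round(st["force"],1))
hsv=cv2.cvtColor(S["image"],cv2.COLOR_BGR2HSV)
m=((hsv[...,0]<18)&(hsv[...,1]>90)&(hsv[...,2]>40)).astype(np.uint8)
u=proj(S,[[.492,-.407,.09]])[0].astype(int)
k=np.zeros_like(m);k[u[1]-22:u[1]+22,u[0]-35:u[0]+35]=1;m*=k
v=np.argwhere(m)[:,::-1].astype(float);r=cv2.minAreaRect(v.astype(np.float32));print(len(v),r)
print("handle c",atz(S,[v.mean(0),r[0]],.09).round(4).tolist())
E
python3 k.py
```

```text
16.65 [ 0.4922 -0.4082  0.0425] [ 0.5 -0.5  5.6]
150 ((369.41571044921875, 302.13482666015625), (5.696441650390625, 41.97377395629883), 77.00537872314453)
handle c [[0.4855, -0.4052, 0.09], [0.4915, -0.4055, 0.09]]
```

>>> apply_moves([
  {"dp": [0,0,0],"yaw": 0,"fingers": 0.4},
  {"dp": [0,0,0],"yaw": 0,"fingers": 0.4},
  {"dp": [0,0,0.5],"yaw": 0,"fingers": 0.4},
  {"dp": [0,0,4],"yaw": 0,"fingers": 0.4},
  {"dp": [0,0,8],"yaw": 0,"fingers": 0.4},
])

```text
time: 17.15
eef_pos: [0.4896, -0.4054, 0.12]
ee_rot: [[-0.996, 0.087, -0.003], [0.087, 0.996, 0.002], [0.003, 0.002, -1.0]]
force: [0.5, -0.9, 0.3]
grip_width: 0.397
finger_force: 0.0
```

>>> apply_moves([
  {"dp": [0,0,4],"yaw": 0,"fingers": 0.4},
  {"dp": [0,1,7],"yaw": 0,"fingers": 0.4},
  {"dp": [0,5,8],"yaw": 0,"fingers": 0.4},
  {"dp": [0,10,8],"yaw": 0,"fingers": 0.4},
  {"dp": [0,15,8],"yaw": 0,"fingers": 0.4},
])

```text
time: 17.65
eef_pos: [0.4907, -0.2551, 0.2011]
ee_rot: [[-0.996, 0.088, 0.001], [0.088, 0.996, -0.001], [-0.002, -0.0, -1.0]]
force: [1.5, 0.0, 0.3]
grip_width: 0.4
finger_force: 0.0
```

```bash
python3 k.py; python3 - <<'E'
from h import *
T=robot.read_camera("top");S=robot.read_camera("side");cv2.imwrite("pics/s5.png",S["image"]);cv2.imwrite("pics/t5.png",T["image"])
a,b=cv2.imread("pics/side0.png").astype(int),S["image"].astype(int)
d=(abs(a-b).max(2)>60).astype(np.uint8);d=cv2.morphologyEx(d,cv2.MORPH_OPEN,np.ones((3,3)))
n,l,s,c=cv2.connectedComponentsWithStats(d);print(s[1:].tolist())
E
```

```text
17.7 [ 0.4917 -0.2442  0.2003] [-0.8  8.4 -0.8]
229 ((369.54290771484375, 302.6802978515625), (5.836837291717529, 41.96963882446289), 76.60750579833984)
handle c [[0.4921, -0.4068, 0.09], [0.4912, -0.4071, 0.09]]
[[150, 0, 36, 140, 1855], [189, 0, 67, 73, 2233], [103, 19, 7, 32, 141], [247, 19, 28, 16, 265], [185, 28, 3, 3, 9], [279, 28, 49, 48, 513], [275, 54, 14, 13, 113], [257, 65, 5, 7, 29], [294, 65, 4, 3, 12], [311, 67, 74, 161, 4540], [105, 74, 3, 6, 18], [279, 83, 3, 3, 9], [289, 87, 17, 12, 136], [104, 90, 3, 4, 12], [102, 130, 3, 9, 27], [93, 143, 11, 28, 197], [103, 143, 3, 3, 9], [354, 150, 3, 3, 9], [382, 160, 3, 3, 9], [167, 174, 5, 11, 42], [179, 176, 49, 224, 5952], [157, 180, 4, 4, 14], [396, 181, 4, 6, 20], [115, 206, 7, 6, 30], [412, 207, 5, 6, 22], [425, 220, 4, 4, 15], [200, 239, 3, 3, 9], [326, 240, 24, 8, 97], [198, 245, 6, 9, 35], [339, 245, 4, 3, 12], [326, 251, 35, 24, 464], [312, 255, 3, 3, 9], [322, 258, 3, 5, 15], [195, 262, 3, 4, 12], [356, 291, 25, 7, 88], [316, 296, 3, 3, 9], [350, 297, 11, 9, 61], [385, 297, 4, 3, 12], [366, 298, 13, 6, 50], [344, 303, 47, 36, 844], [370, 309, 3, 3, 9], [335, 311, 8, 8, 40], [355, 351, 40, 49, 457], [123, 378, 3, 4, 12]]
```

>>> apply_moves([
  {"dp": [0,4.9,0],"yaw": 5,"fingers": 0.5},
  {"dp": [0,9.8,0],"yaw": 10,"fingers": 0.5},
  {"dp": [0,14.7,0],"yaw": 15.5,"fingers": 0.5},
  {"dp": [0,19.6,0],"yaw": 15.5,"fingers": 0.5},
  {"dp": [0,24.5,0],"yaw": 15.5,"fingers": 0.5},
])

```text
time: 18.3
eef_pos: [0.4911, -0.0112, 0.2007]
ee_rot: [[-0.984, -0.18, 0.001], [-0.18, 0.984, -0.001], [-0.001, -0.001, -1.0]]
force: [0.9, 0.9, -0.3]
grip_width: 0.496
finger_force: 0.0
```

>>> apply_moves([
  {"dp": [-0.5,4.9,0],"yaw": 0,"fingers": 0.5},
  {"dp": [-1,9.8,0],"yaw": 0,"fingers": 0.5},
  {"dp": [-2,14.7,0],"yaw": 0,"fingers": 0.5},
  {"dp": [-3,19.6,0],"yaw": 0,"fingers": 0.5},
  {"dp": [-3,23.7,0],"yaw": 0,"fingers": 0.5},
])

```text
time: 18.8
eef_pos: [0.4603, 0.2272, 0.2006]
ee_rot: [[-0.983, -0.182, 0.0], [-0.182, 0.983, 0.0], [-0.0, 0.0, -1.0]]
force: [1.2, -0.4, -0.1]
grip_width: 0.498
finger_force: 0.0
```

```bash
python3 - <<'E'
from h import *
S=robot.read_camera("side");st=robot.observe();print(st["time"],np.round(st["eef_pos"],4),np.round(st["ee_rot"],3)[:,1])
cv2.imwrite("pics/s6.png",S["image"])
im=S["image"][100:270,250:400].copy();a=cv2.resize(im,None,fx=4.5,fy=3.5,interpolation=cv2.INTER_CUBIC)
def pt(X,col):
    q=(proj(S,[X])[0]-[250,100]+.5)*[4.5,3.5];cv2.circle(a,tuple(int(v) for v in q),2,col,-1)
for x,y,th in((.540,.239,10.5),(.422,.070,166.5)):
    c,s=np.cos(np.radians(th)),np.sin(np.radians(th))
    P=lambda lx,ly,lz:[x+c*lx-s*ly,y+s*lx+c*ly,lz]
    for lx in(-150,-80,-8):
        pt(P(lx/1e3,0,.05),(0,0,255))
        for ly in(-28,):pt(P(lx/1e3,ly/1e3 if th<90 else -ly/1e3,.006),(255,0,0))
    pt(P(-.004,0,.125),(0,255,0))
cv2.imwrite("pics/v1.png",a)
E
```

```text
18.85 [0.46   0.2353 0.201 ] [-0.19   0.982  0.005]
```

View pics/v1.png

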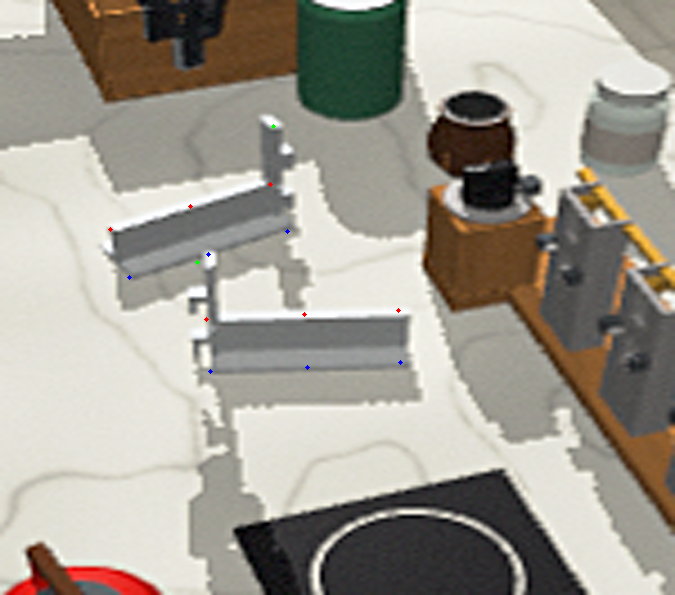

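The overlay fits bracket A well. Bracket B needs shifting about +6 mm in x. The knob bar now lies along x, so the rack is unlocked. Gripping A next.

>>> apply_moves([
  {"dp": [0,0,-5],"yaw": 0,"fingers": 0.5},
  {"dp": [0,0,-10],"yaw": 0,"fingers": 0.5},
  {"dp": [0,0,-15],"yaw": 0,"fingers": 0.5},
  {"dp": [0,0,-19],"yaw": 0,"fingers": 0.5},
  {"dp": [0,0,-21.6],"yaw": 0,"fingers": 0.5},
])

```text
time: 19.35
eef_pos: [0.4605, 0.2231, -0.0186]
ee_rot: [[-0.984, -0.181, -0.002], [-0.181, 0.984, -0.003], [0.003, -0.002, -1.0]]
force: [-0.3, 0.5, -0.4]
grip_width: 0.498
finger_force: 0.0
```

>>> apply_moves([
  {"dp": [0,0,0],"yaw": 0,"fingers": 0.5},
  {"dp": [0,0,0],"yaw": 0,"fingers": 0},
  {"dp": [0,0,0],"yaw": 0,"fingers": 0},
  {"dp": [0,0,0],"yaw": 0,"fingers": 0},
  {"dp": [0,0,0],"yaw": 0,"fingers": 0},
], newtons=60)

```text
time: 19.85
eef_pos: [0.4627, 0.2261, -0.0139]
ee_rot: [[-0.983, -0.182, 0.004], [-0.182, 0.983, 0.002], [-0.004, 0.001, -1.0]]
force: [0.1, -1.8, 7.7]
grip_width: 0.101
finger_force: 60.8
```

>>> apply_moves([
  {"dp": [0,0,1.5],"yaw": 0,"fingers": 0},
  {"dp": [0,0,5],"yaw": 0,"fingers": 0},
  {"dp": [0,0,9],"yaw": 0,"fingers": 0},
  {"dp": [0,0,13],"yaw": 0,"fingers": 0},
  {"dp": [0,0,16],"yaw": 0,"fingers": 0},
])

```text
time: 20.35
eef_pos: [0.461, 0.2256, 0.1477]
ee_rot: [[-0.983, -0.182, 0.002], [-0.182, 0.983, 0.001], [-0.002, 0.001, -1.0]]
force: [-0.0, 1.1, -3.5]
grip_width: 0.107
finger_force: 59.3
```

>>> apply_moves([
  {"dp": [1,-3,0],"yaw": -2,"fingers": 0},
  {"dp": [3,-7,0],"yaw": -4,"fingers": 0},
  {"dp": [5,-11,0],"yaw": -6,"fingers": 0},
  {"dp": [7,-15,0],"yaw": -8,"fingers": 0},
  {"dp": [9,-19,0],"yaw": -10.5,"fingers": 0},
])

```text
time: 20.85
eef_pos: [0.5508, 0.0339, 0.1454]
ee_rot: [[-1.0, 0.001, 0.0], [0.001, 1.0, 0.0], [-0.0, 0.0, -1.0]]
force: [1.0, -0.1, -2.8]
grip_width: 0.104
finger_force: 59.2
```

>>> apply_moves([
  {"dp": [1.3,-2.5,0],"yaw": 0,"fingers": 0},
  {"dp": [1.3,-3.7,-2],"yaw": 0,"fingers": 0},
  {"dp": [1.3,-3.7,-5],"yaw": 0,"fingers": 0},
  {"dp": [1.3,-3.7,-7],"yaw": 0,"fingers": 0},
  {"dp": [1.3,-3.7,-7],"yaw": 0,"fingers": 0},
])

```text
time: 21.35
eef_pos: [0.5608, -0.0016, 0.0725]
ee_rot: [[-1.0, 0.0, -0.006], [0.0, 1.0, 0.0], [0.006, 0.0, -1.0]]
force: [-0.7, 1.2, -2.6]
grip_width: 0.108
finger_force: 59.1
```

```bash
python3 - <<'E'
from h import *
S=robot.read_camera("side");st=robot.observe();print(st["time"],np.round(st["eef_pos"],4),np.round(st["ee_rot"],3)[:,1],np.round(st["force"],1))
x0,y0,w,h=325,120,110,90;f=7
a=cv2.resize(S["image"][y0:y0+h,x0:x0+w],None,fx=f,fy=f-.4,interpolation=cv2.INTER_CUBIC)
def pt(X,col):
    q=(proj(S,[X])[0]-[x0,y0]+.5)*[f,f-.4];cv2.circle(a,tuple(int(v) for v in q),2,col,-1)
X=st["eef_pos"]
ox,oy,oz=X[0]+.0795,X[1],X[2]+.0145
pt([ox-.004,oy,oz+.125],(0,255,0))
for lx in(-.15,-.008):pt([ox+lx,oy,oz+.05],(0,0,255));pt([ox+lx,oy-.028,oz+.006],(255,0,0))
for by in(-.0025,-.1125,-.2225):
    for z in(.088,.122,.144,.178):
        for d in(-.009,.009):pt([.68,by+d,z],(0,255,255))
cv2.imwrite("pics/v2.png",a)
E
```

```text
21.4 [ 0.5624 -0.0014  0.0741] [-0.  1.  0.] [ 0.1  0.2 -2.8]
```

View pics/v2.png

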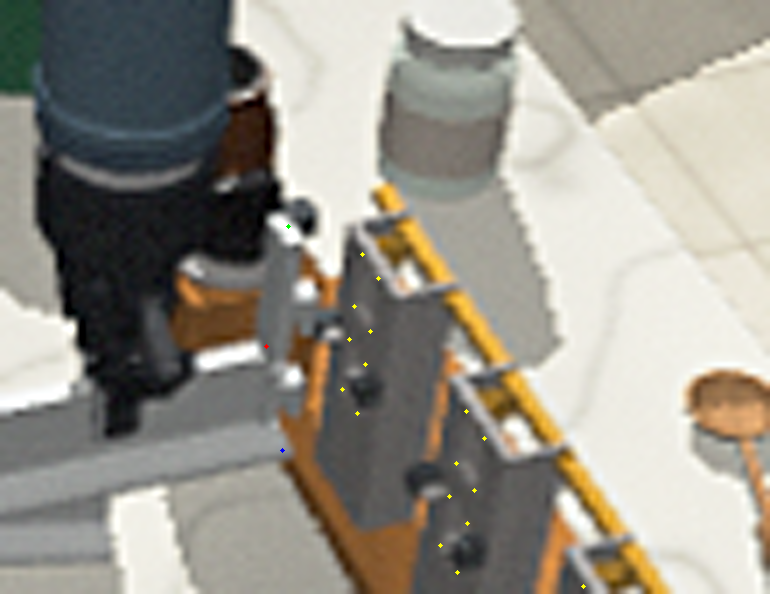

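>>> apply_moves([
  {"dp": [1.2,-0.1,0],"yaw": 0,"fingers": 0},
  {"dp": [2.2,-0.1,0],"yaw": 0,"fingers": 0},
  {"dp": [2.8,-0.1,0],"yaw": 0,"fingers": 0},
  {"dp": [3.1,-0.1,0],"yaw": 0,"fingers": 0},
  {"dp": [3.1,-0.1,0],"yaw": 0,"fingers": 0},
])

```text
time: 21.9
eef_pos: [0.5953, -0.0028, 0.0746]
ee_rot: [[-1.0, 0.0, 0.001], [0.0, 1.0, -0.0], [-0.001, -0.0, -1.0]]
force: [0.1, -1.5, -3.5]
grip_width: 0.106
finger_force: 59.3
```

>>> apply_moves([
  {"dp": [0.2,0,0],"yaw": 0,"fingers": 0},
  {"dp": [0.4,0,0],"yaw": 0,"fingers": 0},
  {"dp": [0.6,0,0],"yaw": 0,"fingers": 0},
  {"dp": [0.6,0,0],"yaw": 0,"fingers": 0},
])

```text
time: 22.3
eef_pos: [0.6, -0.0028, 0.0738]
ee_rot: [[-1.0, 0.0, -0.002], [0.0, 1.0, -0.0], [0.002, -0.0, -1.0]]
force: [-2.4, -1.3, -2.6]
grip_width: 0.103
finger_force: 59.4
```

>>> apply_moves([
  {"dp": [0.1,0,0],"yaw": 0,"fingers": 0},
  {"dp": [0.1,0,-0.3],"yaw": 0,"fingers": 0},
  {"dp": [0,0,-0.6],"yaw": 0,"fingers": 0},
  {"dp": [0,0,-0.8],"yaw": 0,"fingers": 0},
  {"dp": [0,0,-0.8],"yaw": 0,"fingers": 0},
])

```text
time: 22.8
eef_pos: [0.6001, -0.0026, 0.0659]
ee_rot: [[-1.0, 0.0, -0.001], [0.0, 1.0, -0.0], [0.001, -0.0, -1.0]]
force: [-4.5, -2.1, -1.6]
grip_width: 0.102
finger_force: 59.5
```

>>> apply_moves([
  {"dp": [0,0,-0.2],"yaw": 0,"fingers": 0},
  {"dp": [0,0,-0.4],"yaw": 0,"fingers": 0},
  {"dp": [0,0,-0.5],"yaw": 0,"fingers": 0},
])

```text
time: 23.1
eef_pos: [0.6001, -0.0024, 0.0611]
ee_rot: [[-1.0, -0.0, -0.001], [-0.0, 1.0, 0.0], [0.001, 0.0, -1.0]]
force: [-4.9, -1.4, 0.5]
grip_width: 0.104
finger_force: 59.7
```

>>> apply_moves([
  {"dp": [0,0,-0.2],"yaw": 0,"fingers": 0},
  {"dp": [0,0,-0.4],"yaw": 0,"fingers": 0},
  {"dp": [0,0,-0.6],"yaw": 0,"fingers": 0},
  {"dp": [0,0,-0.7],"yaw": 0,"fingers": 0},
  {"dp": [0,0,-0.7],"yaw": 0,"fingers": 0},
])

```text
time: 23.6
eef_pos: [0.5998, -0.003, 0.0551]
ee_rot: [[-1.0, 0.0, -0.002], [0.0, 1.0, -0.001], [0.002, -0.001, -1.0]]
force: [-10.8, -3.2, 10.3]
grip_width: 0.104
finger_force: 61.4
```

>>> apply_moves([
  {"dp": [0,0,-0.2],"yaw": 0,"fingers": 0},
  {"dp": [0,0,-0.3],"yaw": 0,"fingers": 0},
  {"dp": [0,0,-0.3],"yaw": 0,"fingers": 0},
])

```text
time: 23.9
eef_pos: [0.5992, -0.003, 0.0532]
ee_rot: [[-1.0, 0.0, -0.003], [0.0, 1.0, -0.001], [0.003, -0.001, -1.0]]
force: [-15.6, -2.0, 22.6]
grip_width: 0.108
finger_force: 63.7
```

>>> apply_moves([
  {"dp": [0,0,0.3],"yaw": 0,"fingers": 0.3},
  {"dp": [0,0,0.3],"yaw": 0,"fingers": 0.3},
  {"dp": [0,0,4],"yaw": 0,"fingers": 0.3},
  {"dp": [0,0,8.5],"yaw": 0,"fingers": 0.3},
  {"dp": [0,0,13],"yaw": 0,"fingers": 0},
])

```text
time: 24.4
eef_pos: [0.6015, -0.0018, 0.1827]
ee_rot: [[-1.0, -0.001, 0.001], [-0.001, 1.0, 0.001], [-0.001, 0.001, -1.0]]
force: [1.1, 0.2, 0.3]
grip_width: 0.144
finger_force: 0.0
```

>>> apply_moves([
  {"dp": [2,0,0],"yaw": 0,"fingers": 0},
  {"dp": [5,0,0],"yaw": 0,"fingers": 0},
  {"dp": [7.3,0,0],"yaw": 0,"fingers": 0},
  {"dp": [7.3,0,0],"yaw": 0,"fingers": 0},
  {"dp": [7.3,0,0],"yaw": 0,"fingers": 0},
])

```text
time: 24.9
eef_pos: [0.6742, -0.002, 0.1808]
ee_rot: [[-1.0, -0.0, 0.001], [-0.0, 1.0, 0.0], [-0.001, 0.0, -1.0]]
force: [-0.2, -1.4, -0.6]
grip_width: 0.002
finger_force: 0.0
```

>>> apply_moves([
  {"dp": [0,0,-0.8],"yaw": 0,"fingers": 0},
  {"dp": [0,0,-1.4],"yaw": 0,"fingers": 0},
  {"dp": [0,0,-1.4],"yaw": 0,"fingers": 0},
  {"dp": [0,0,-1.8],"yaw": 0,"fingers": 0},
  {"dp": [0,0,-1.8],"yaw": 0,"fingers": 0},
])

```text
time: 25.4
eef_pos: [0.6734, -0.0025, 0.1627]
ee_rot: [[-1.0, 0.0, -0.001], [0.0, 1.0, -0.0], [0.001, -0.0, -1.0]]
force: [0.3, 0.6, 0.2]
grip_width: 0.002
finger_force: 0.0
```

>>> apply_moves([
  {"dp": [0,0,-0.2],"yaw": 0,"fingers": 0},
  {"dp": [0,0,-0.4],"yaw": 0,"fingers": 0},
  {"dp": [0,0,-0.5],"yaw": 0,"fingers": 0},
  {"dp": [0,0,-0.5],"yaw": 0,"fingers": 0},
])

```text
time: 25.8
eef_pos: [0.6741, -0.0025, 0.1597]
ee_rot: [[-1.0, 0.0, 0.001], [0.0, 1.0, 0.0], [-0.001, 0.0, -1.0]]
force: [-4.3, -0.8, 8.0]
grip_width: 0.002
finger_force: 4.3
```

>>> apply_moves([
  {"dp": [0,0,-0.2],"yaw": 0,"fingers": 0},
  {"dp": [0,0,-0.3],"yaw": 0,"fingers": 0},
  {"dp": [0,0,-0.3],"yaw": 0,"fingers": 0},
])

```text
time: 26.1
eef_pos: [0.6754, -0.0025, 0.1596]
ee_rot: [[-1.0, 0.0, 0.004], [0.0, 1.0, 0.0], [-0.004, 0.0, -1.0]]
force: [-6.3, -0.1, 24.2]
grip_width: -0.004
finger_force: 11.2
```

>>> apply_moves([
  {"dp": [0,0,2],"yaw": 0,"fingers": 0},
  {"dp": [-3,0,5],"yaw": -3,"fingers": 0.3},
  {"dp": [-7,0,5],"yaw": -6,"fingers": 0.5},
  {"dp": [-11,2,5],"yaw": -10,"fingers": 0.5},
  {"dp": [-15,5,5],"yaw": -13.5,"fingers": 0.5},
])

```text
time: 26.6
eef_pos: [0.5226, 0.046, 0.2055]
ee_rot: [[-0.971, 0.24, 0.001], [0.24, 0.971, -0.001], [-0.001, -0.0, -1.0]]
force: [0.5, 1.8, -1.0]
grip_width: 0.505
finger_force: 0.0
```

```bash
python3 - <<'E'
from h import *
S=robot.read_camera("side");T=robot.read_camera("top");st=robot.observe();print(st["time"],np.round(st["eef_pos"],4),np.round(st["ee_rot"],3)[:,1],np.round(st["force"],1))
x0,y0,w,h=265,120,170,125;f=4.7
a=cv2.resize(S["image"][y0:y0+h,x0:x0+w],None,fx=f,fy=f,interpolation=cv2.INTER_CUBIC)
def pt(X,col):
    q=(proj(S,[X])[0]-[x0,y0]+.5)*f;cv2.circle(a,tuple(int(v) for v in q),2,col,-1)
def br(x,y,z,th):
    c,s=np.cos(np.radians(th)),np.sin(np.radians(th));g=1 if th<90 else -1
    P=lambda lx,ly,lz:[x+c*lx-s*ly,y+s*lx+c*ly,z+lz]
    for lx in(-.15,-.08,-.008):
        pt(P(lx,0,.05),(0,0,255));pt(P(lx,-.028*g,.006),(255,0,0))
    pt(P(-.004,0,.125),(0,255,0))
br(.68,-.0025,.07,0);br(.429,.068,0,166.5)
cv2.imwrite("pics/v3.png",a)
E
python3 k.py
```

```text
26.7 [0.5183 0.0518 0.2048] [0.229 0.973 0.001] [ 0.1  0.1 -0.1]
26.75 [0.5216 0.0497 0.2054] [ 2.4 -0.3  0.4]
228 ((369.43023681640625, 302.70709228515625), (5.836837291717529, 42.20125961303711), 76.60750579833984)
handle c [[0.4919, -0.4068, 0.09], [0.4909, -0.407, 0.09]]
```

View pics/v3.png

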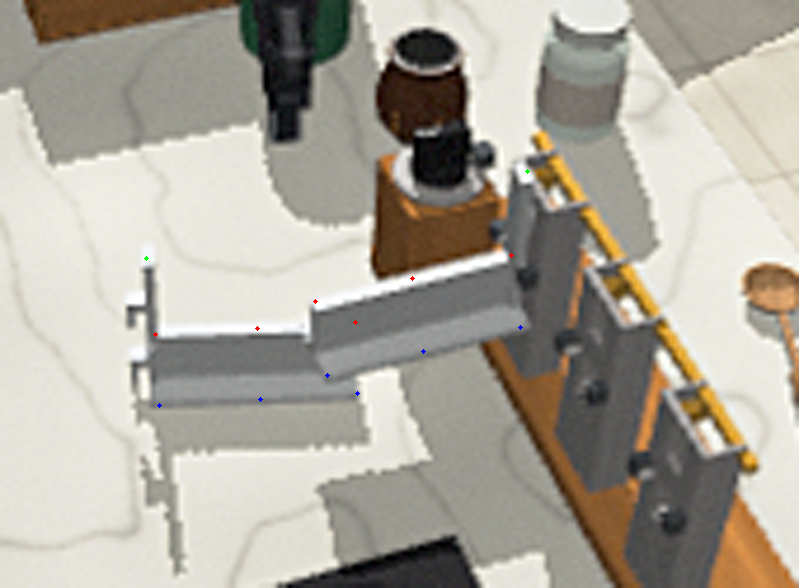

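Bracket A is home: its overlay matches and the contact was stiff. B's fit is good too. B's arm end lies under A's arm, so I'll grip B, lift it 1 cm, and move it out in +y before raising it.

>>> apply_moves([
  {"dp": [-3.6,0.4,-2],"yaw": -1.5,"fingers": 0.4},
  {"dp": [-3.6,0.4,-6],"yaw": -1.5,"fingers": 0.4},
  {"dp": [-3.6,0.4,-11],"yaw": -1.5,"fingers": 0.4},
  {"dp": [-3.6,0.4,-15.5],"yaw": -1.5,"fingers": 0.4},
  {"dp": [-3.6,0.4,-18],"yaw": -1.5,"fingers": 0.4},
])

```text
time: 27.25
eef_pos: [0.4871, 0.0505, 0.0222]
ee_rot: [[-0.966, 0.259, -0.003], [0.259, 0.966, -0.001], [0.002, -0.002, -1.0]]
force: [0.3, -0.4, 0.5]
grip_width: 0.402
finger_force: 0.0
```

>>> apply_moves([
  {"dp": [0,0,-2],"yaw": 0,"fingers": 0.4},
  {"dp": [0,0,-4],"yaw": 0,"fingers": 0.4},
  {"dp": [0,0,-4],"yaw": 0,"fingers": 0.4},
])

```text
time: 27.55
eef_pos: [0.4871, 0.0506, -0.0169]
ee_rot: [[-0.966, 0.259, -0.003], [0.259, 0.966, -0.001], [0.003, -0.002, -1.0]]
force: [-0.7, 0.3, 0.9]
grip_width: 0.4
finger_force: 0.0
```

>>> apply_moves([
  {"dp": [0,0,0],"yaw": 0,"fingers": 0},
  {"dp": [0,0,0],"yaw": 0,"fingers": 0},
  {"dp": [0,0,0],"yaw": 0,"fingers": 0},
  {"dp": [0,0,0],"yaw": 0,"fingers": 0},
], newtons=60)

```text
time: 27.95
eef_pos: [0.4888, 0.0515, -0.0139]
ee_rot: [[-0.966, 0.259, 0.002], [0.259, 0.966, 0.0], [-0.002, 0.001, -1.0]]
force: [0.5, -0.2, 4.0]
grip_width: 0.109
finger_force: 59.2
```

>>> apply_moves([
  {"dp": [0,0,0.6],"yaw": 0,"fingers": 0},
  {"dp": [-0.5,2,1],"yaw": 0,"fingers": 0},
  {"dp": [-1,5.5,1],"yaw": 0,"fingers": 0},
  {"dp": [-2,9,1.5],"yaw": 0,"fingers": 0},
  {"dp": [-3,12,4],"yaw": 0,"fingers": 0},
])

```text
time: 28.45
eef_pos: [0.4553, 0.1726, 0.0242]
ee_rot: [[-0.966, 0.258, -0.004], [0.258, 0.966, -0.001], [0.004, -0.002, -1.0]]
force: [1.2, 0.2, -2.2]
grip_width: 0.104
finger_force: 58.5
```

>>> apply_moves([
  {"dp": [0,0,4],"yaw": -6,"fingers": 0},
  {"dp": [0,0,8],"yaw": -14,"fingers": 0},
  {"dp": [0,0,12],"yaw": -22,"fingers": 0},
  {"dp": [0,0,14],"yaw": -30,"fingers": 0},
  {"dp": [0,0,14],"yaw": -38,"fingers": 0},
])

```text
time: 28.95
eef_pos: [0.4595, 0.1724, 0.1688]
ee_rot: [[-0.597, 0.802, 0.005], [0.802, 0.597, 0.003], [-0.001, 0.006, -1.0]]
force: [0.1, -0.0, -3.6]
grip_width: 0.105
finger_force: 58.9
```

>>> apply_moves([
  {"dp": [0,0,0],"yaw": -8,"fingers": 0},
  {"dp": [0,0,0],"yaw": -16,"fingers": 0},
  {"dp": [0,0,0],"yaw": -24,"fingers": 0},
  {"dp": [0,0,0],"yaw": -32,"fingers": 0},
  {"dp": [0,0,0],"yaw": -40,"fingers": 0},
])

```text
time: 29.45
eef_pos: [0.457, 0.1713, 0.1653]
ee_rot: [[0.058, 0.998, -0.001], [0.998, -0.058, 0.0], [0.0, -0.001, -1.0]]
force: [0.0, 0.2, -2.1]
grip_width: 0.107
finger_force: 58.9
```

>>> apply_moves([
  {"dp": [0,0,0],"yaw": -8,"fingers": 0},
  {"dp": [0,0,0],"yaw": -16,"fingers": 0},
  {"dp": [0,0,0],"yaw": -24,"fingers": 0},
  {"dp": [0,0,0],"yaw": -32,"fingers": 0},
  {"dp": [0,0,0],"yaw": -40,"fingers": 0},
])

```text
time: 29.95
eef_pos: [0.4571, 0.1714, 0.1654]
ee_rot: [[0.686, 0.727, -0.001], [0.727, -0.686, 0.0], [-0.0, -0.001, -1.0]]
force: [-0.7, 0.3, -2.3]
grip_width: 0.107
finger_force: 58.9
```

>>> apply_moves([
  {"dp": [0,-4,0],"yaw": -8,"fingers": 0},
  {"dp": [0,-8,0],"yaw": -16,"fingers": 0},
  {"dp": [0,-12,0],"yaw": -24,"fingers": 0},
  {"dp": [0,-16,0],"yaw": -32,"fingers": 0},
  {"dp": [0,-20,0],"yaw": -40,"fingers": 0},
])

```text
time: 30.45
eef_pos: [0.457, -0.0296, 0.1655]
ee_rot: [[0.993, 0.117, -0.0], [0.117, -0.993, 0.001], [-0.0, -0.001, -1.0]]
force: [1.0, -0.2, -2.3]
grip_width: 0.103
finger_force: 58.9
```

>>> apply_moves([
  {"dp": [0,-4,0],"yaw": -4,"fingers": 0},
  {"dp": [1,-8.4,0],"yaw": -7,"fingers": 0},
  {"dp": [5,-8.4,0],"yaw": -7,"fingers": 0},
  {"dp": [9,-8.4,-2],"yaw": -7,"fingers": 0},
  {"dp": [11.5,-8.4,-5],"yaw": -7,"fingers": 0},
])

```text
time: 30.95
eef_pos: [0.577, -0.1121, 0.1161]
ee_rot: [[1.0, 0.001, 0.005], [0.001, -1.0, 0.001], [0.005, -0.001, -1.0]]
force: [0.3, 0.1, -1.1]
grip_width: 0.105
finger_force: 59.2
```

>>> apply_moves([
  {"dp": [0,0,-3],"yaw": 0,"fingers": 0},
  {"dp": [0,0,-4.1],"yaw": 0,"fingers": 0},
  {"dp": [0,0,-4.1],"yaw": 0,"fingers": 0},
  {"dp": [0,0,-4.1],"yaw": 0,"fingers": 0},
])

```text
time: 31.35
eef_pos: [0.5729, -0.1128, 0.0754]
ee_rot: [[1.0, -0.001, 0.001], [-0.001, -1.0, 0.0], [0.001, -0.0, -1.0]]
force: [0.1, 0.5, -2.2]
grip_width: 0.107
finger_force: 59.0
```

```bash
python3 - <<'E'
from h import *
S=robot.read_camera("side");st=robot.observe();print(st["time"],np.round(st["eef_pos"],4),np.round(st["ee_rot"],3)[:,1],np.round(st["force"],1))
x0,y0,w,h=325,120,110,90;f=7
a=cv2.resize(S["image"][y0:y0+h,x0:x0+w],None,fx=f,fy=f-.4,interpolation=cv2.INTER_CUBIC)
def pt(X,col):
    q=(proj(S,[X])[0]-[x0,y0]+.5)*[f,f-.4];cv2.circle(a,tuple(int(v) for v in q),2,col,-1)
X=st["eef_pos"]
ox,oy,oz=X[0]+.059,X[1],X[2]+.0145
pt([ox-.004,oy,oz+.125],(0,255,0))
for lx in(-.15,-.008):pt([ox+lx,oy,oz+.05],(0,0,255));pt([ox+lx,oy-.028,oz+.006],(255,0,0))
for by in(-.1125,):
    for z in(.088,.122,.144,.178):
        for d in(-.009,.009):pt([.68,by+d,z],(0,255,255))
cv2.imwrite("pics/v4.png",a)
E
```

```text
31.4 [ 0.5734 -0.1128  0.0759] [-0.001 -1.    -0.   ] [-0.7  0.4 -1.4]
```

View pics/v4.png

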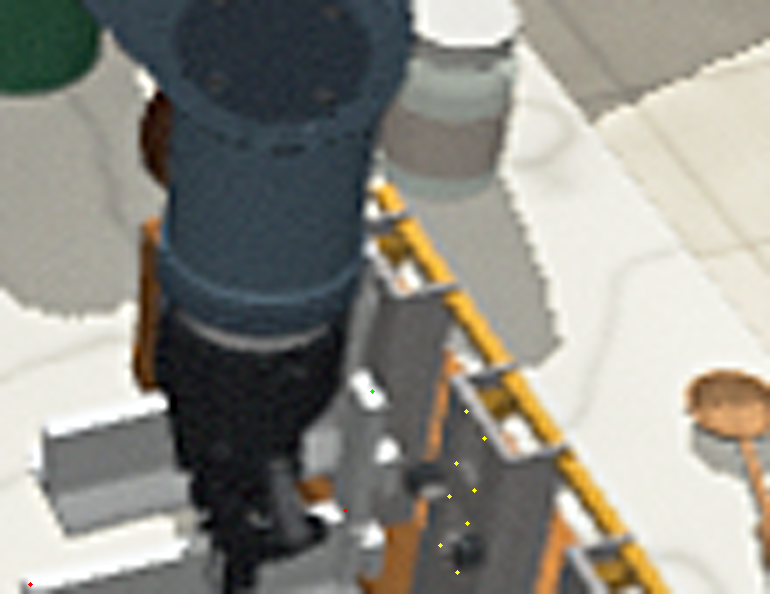

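B matches the predicted points to within a couple of millimetres. Inserting it now.

>>> apply_moves([
  {"dp": [1.5,0,-0.1],"yaw": 0,"fingers": 0},
  {"dp": [2.8,0,-0.1],"yaw": 0,"fingers": 0},
  {"dp": [3.6,0,-0.1],"yaw": 0,"fingers": 0},
  {"dp": [4.1,0,-0.1],"yaw": 0,"fingers": 0},
  {"dp": [4.1,0,-0.1],"yaw": 0,"fingers": 0},
])

```text
time: 31.9
eef_pos: [0.6146, -0.1131, 0.074]
ee_rot: [[1.0, -0.0, 0.002], [-0.0, -1.0, -0.001], [0.002, 0.001, -1.0]]
force: [-0.2, -2.6, -2.2]
grip_width: 0.106
finger_force: 59.1
```

>>> apply_moves([
  {"dp": [0.3,0,0],"yaw": 0,"fingers": 0},
  {"dp": [0.5,0,0],"yaw": 0,"fingers": 0},
  {"dp": [0.7,0,0],"yaw": 0,"fingers": 0},
  {"dp": [0.7,0,0],"yaw": 0,"fingers": 0},
])

```text
time: 32.3
eef_pos: [0.6209, -0.1127, 0.0732]
ee_rot: [[1.0, -0.0, 0.0], [-0.0, -1.0, -0.0], [0.0, 0.0, -1.0]]
force: [1.6, -1.7, -2.4]
grip_width: 0.109
finger_force: 59.1
```

>>> apply_moves([
  {"dp": [0.2,0,0],"yaw": 0,"fingers": 0},
  {"dp": [0.4,0,0],"yaw": 0,"fingers": 0},
  {"dp": [0.4,0,0],"yaw": 0,"fingers": 0},
])

```text
time: 32.6
eef_pos: [0.6215, -0.1128, 0.0726]
ee_rot: [[1.0, -0.001, -0.006], [-0.001, -1.0, 0.001], [-0.006, -0.001, -1.0]]
force: [-10.1, -1.6, 2.9]
grip_width: 0.103
finger_force: 59.9
```

Contact. Relaxing 2 mm in x and pressing down.

>>> apply_moves([
  {"dp": [-0.2,0,0],"yaw": 0,"fingers": 0},
  {"dp": [-0.2,0,-0.4],"yaw": 0,"fingers": 0},
  {"dp": [-0.2,0,-0.8],"yaw": 0,"fingers": 0},
  {"dp": [-0.2,0,-1.1],"yaw": 0,"fingers": 0},
  {"dp": [-0.2,0,-1.1],"yaw": 0,"fingers": 0},
])

```text
time: 33.1
eef_pos: [0.6217, -0.1126, 0.0614]
ee_rot: [[1.0, -0.0, -0.002], [-0.0, -1.0, 0.0], [-0.002, -0.0, -1.0]]
force: [-3.0, -2.5, -4.3]
grip_width: 0.106
finger_force: 58.9
```

>>> apply_moves([
  {"dp": [0,0,-0.3],"yaw": 0,"fingers": 0},
  {"dp": [0,0,-0.6],"yaw": 0,"fingers": 0},
  {"dp": [0,0,-0.9],"yaw": 0,"fingers": 0},
  {"dp": [0,0,-0.9],"yaw": 0,"fingers": 0},
])

```text
time: 33.5
eef_pos: [0.6209, -0.1129, 0.0543]
ee_rot: [[1.0, -0.001, -0.003], [-0.001, -1.0, 0.001], [-0.003, -0.001, -1.0]]
force: [-13.2, -0.4, 13.6]
grip_width: 0.109
finger_force: 62.0
```

>>> apply_moves([
  {"dp": [0,0,0.2],"yaw": 0,"fingers": 0.3},
  {"dp": [0,0,0.2],"yaw": 0,"fingers": 0.3},
  {"dp": [0,0,4],"yaw": 0,"fingers": 0.3},
  {"dp": [0,0,8.5],"yaw": 0,"fingers": 0.3},
  {"dp": [0,0,13],"yaw": 0,"fingers": 0},
])

```text
time: 34.0
eef_pos: [0.6235, -0.1118, 0.1847]
ee_rot: [[1.0, 0.001, 0.001], [0.001, -1.0, 0.0], [0.001, -0.0, -1.0]]
force: [1.2, -0.3, 0.4]
grip_width: 0.144
finger_force: 0.0
```

>>> apply_moves([
  {"dp": [2,0,0],"yaw": 0,"fingers": 0},
  {"dp": [5.2,0,0],"yaw": 0,"fingers": 0},
  {"dp": [5.2,0,0],"yaw": 0,"fingers": 0},
  {"dp": [5.2,0,-1],"yaw": 0,"fingers": 0},
  {"dp": [5.2,0,-1.6],"yaw": 0,"fingers": 0},
])

```text
time: 34.5
eef_pos: [0.6738, -0.1123, 0.1658]
ee_rot: [[1.0, -0.0, -0.001], [-0.0, -1.0, 0.0], [-0.001, -0.0, -1.0]]
force: [-0.8, 0.8, -0.4]
grip_width: -0.003
finger_force: 0.0
```

>>> apply_moves([
  {"dp": [0,0,-0.2],"yaw": 0,"fingers": 0},
  {"dp": [0,0,-0.4],"yaw": 0,"fingers": 0},
  {"dp": [0,0,-0.5],"yaw": 0,"fingers": 0},
  {"dp": [0,0,-0.5],"yaw": 0,"fingers": 0},
])

```text
time: 34.9
eef_pos: [0.6747, -0.1125, 0.1623]
ee_rot: [[1.0, -0.0, 0.0], [-0.0, -1.0, 0.0], [0.0, -0.0, -1.0]]
force: [0.1, -0.3, 0.4]
grip_width: -0.002
finger_force: 0.0
```

>>> apply_moves([
  {"dp": [0,0,-0.2],"yaw": 0,"fingers": 0},
  {"dp": [0,0,-0.4],"yaw": 0,"fingers": 0},
  {"dp": [0,0,-0.4],"yaw": 0,"fingers": 0},
])

```text
time: 35.2
eef_pos: [0.6753, -0.1128, 0.1597]
ee_rot: [[1.0, -0.0, 0.001], [-0.0, -1.0, 0.0], [0.001, -0.0, -1.0]]
force: [-2.4, 1.3, 9.0]
grip_width: 0.0
finger_force: 4.4
```

>>> apply_moves([
  {"dp": [0,0,-0.1],"yaw": 0,"fingers": 0},
  {"dp": [0,0,-0.2],"yaw": 0,"fingers": 0},
  {"dp": [0,0,-0.2],"yaw": 0,"fingers": 0},
])

```text
time: 35.5
eef_pos: [0.6759, -0.1132, 0.1597]
ee_rot: [[1.0, -0.0, 0.003], [-0.0, -1.0, 0.0], [0.003, -0.0, -1.0]]
force: [-7.2, 1.3, 17.8]
grip_width: -0.002
finger_force: 9.2
```

>>> apply_moves([
  {"dp": [0,0,3],"yaw": 0,"fingers": 0},
  {"dp": [0,0,6],"yaw": 8,"fingers": 0},
  {"dp": [-2,2,6],"yaw": 16,"fingers": 0},
  {"dp": [-4,5,6],"yaw": 24,"fingers": 0},
  {"dp": [-5,9,6],"yaw": 32,"fingers": 0},
])

```text
time: 36.0
eef_pos: [0.6234, -0.0241, 0.2167]
ee_rot: [[0.847, 0.531, 0.0], [0.531, -0.847, -0.001], [-0.0, 0.001, -1.0]]
force: [0.8, -0.7, -0.6]
grip_width: -0.001
finger_force: 0.0
```

>>> apply_moves([
  {"dp": [0,4,0],"yaw": 8,"fingers": 0.35},
  {"dp": [0,8,0],"yaw": 16,"fingers": 0.35},
  {"dp": [1,11.8,0],"yaw": 24,"fingers": 0.35},
  {"dp": [2.5,11.8,0],"yaw": 32,"fingers": 0.35},
  {"dp": [3.5,11.8,0],"yaw": 40,"fingers": 0.35},
])

```text
time: 36.5
eef_pos: [0.6603, 0.0977, 0.2161]
ee_rot: [[0.301, 0.954, 0.0], [0.954, -0.301, 0.001], [0.001, 0.0, -1.0]]
force: [0.3, -0.3, -0.4]
grip_width: 0.345
finger_force: 0.0
```

>>> apply_moves([
  {"dp": [0,0,0],"yaw": 8,"fingers": 0.35},
  {"dp": [0,0,0],"yaw": 16,"fingers": 0.35},
  {"dp": [0,0,0],"yaw": 24,"fingers": 0.35},
  {"dp": [0,0,0],"yaw": 32,"fingers": 0.35},
  {"dp": [0,0,0],"yaw": 40,"fingers": 0.35},
])

```text
time: 37.0
eef_pos: [0.6598, 0.0953, 0.2162]
ee_rot: [[-0.38, 0.925, 0.0], [0.925, 0.38, -0.0], [-0.0, 0.0, -1.0]]
force: [-0.0, 0.1, 0.2]
grip_width: 0.35
finger_force: 0.0
```

>>> apply_moves([
  {"dp": [0,0,0],"yaw": 8,"fingers": 0.35},
  {"dp": [0,0,0],"yaw": 16,"fingers": 0.35},
  {"dp": [0,0,0],"yaw": 24,"fingers": 0.35},
  {"dp": [0,0,0],"yaw": 32,"fingers": 0.35},
  {"dp": [0,0,0],"yaw": 40,"fingers": 0.35},
])

```text
time: 37.5
eef_pos: [0.6598, 0.0952, 0.2161]
ee_rot: [[-0.885, 0.465, 0.0], [0.465, 0.885, -0.0], [-0.0, -0.0, -1.0]]
force: [0.2, -0.5, 0.4]
grip_width: 0.351
finger_force: 0.0
```

>>> apply_moves([
  {"dp": [0,0,0],"yaw": 8,"fingers": 0.35},
  {"dp": [0,0,0],"yaw": 16,"fingers": 0.35},
  {"dp": [0,0,0],"yaw": 24,"fingers": 0.35},
  {"dp": [0,0,0],"yaw": 28,"fingers": 0.35},
  {"dp": [0,0,0],"yaw": 28,"fingers": 0.35},
])

```text
time: 38.0
eef_pos: [0.6598, 0.0951, 0.2161]
ee_rot: [[-1.0, 0.0, 0.0], [0.0, 1.0, 0.0], [-0.0, 0.0, -1.0]]
force: [-0.1, -0.1, -0.1]
grip_width: 0.352
finger_force: 0.0
```

```bash
python3 k.py; python3 -c "
from h import *
st=robot.observe();print(np.round(st['ee_rot'],3),np.round(st['joints'],2))"
```

```text
38.05 [0.6598 0.0952 0.2162] [ 0.4  0.4 -0.3]
229 ((369.54290771484375, 302.6802978515625), (5.836837291717529, 41.96963882446289), 76.60750579833984)
handle c [[0.4922, -0.4068, 0.09], [0.4912, -0.4071, 0.09]]
[[-1.     0.002  0.   ]
 [ 0.002  1.     0.   ]
 [-0.     0.    -1.   ]] [-0.17  0.55 -0.06  1.47  0.04  1.13  1.33]
```

>>> apply_moves([
  {"dp": [0,0,-4],"yaw": 0,"fingers": 0.35},
  {"dp": [0,0,-8],"yaw": 0,"fingers": 0.35},
  {"dp": [0,0,-11.7],"yaw": 0,"fingers": 0.35},
  {"dp": [0,0,-11.7],"yaw": 0,"fingers": 0.35},
])

```text
time: 38.45
eef_pos: [0.6553, 0.0946, 0.0938]
ee_rot: [[-1.0, 0.002, -0.01], [0.002, 1.0, -0.002], [0.01, -0.002, -1.0]]
force: [-0.8, -0.2, -0.9]
grip_width: 0.346
finger_force: 0.0
```

>>> apply_moves([
  {"dp": [0,0,0],"yaw": 0,"fingers": 0},
  {"dp": [0,0,0],"yaw": 0,"fingers": 0},
  {"dp": [0,0,0],"yaw": 0,"fingers": 0},
  {"dp": [0,0,0],"yaw": 0,"fingers": 0},
], newtons=60)

```text
time: 38.85
eef_pos: [0.6605, 0.0956, 0.1005]
ee_rot: [[-1.0, 0.0, 0.002], [0.0, 1.0, 0.0], [-0.002, 0.0, -1.0]]
force: [-0.2, -0.3, -2.1]
grip_width: 0.15
finger_force: 63.2
```

>>> apply_moves([
  {"dp": [0,0,0],"yaw": -6,"fingers": 0},
  {"dp": [0,0,0],"yaw": -12,"fingers": 0},
  {"dp": [0,0,0],"yaw": -18,"fingers": 0},
  {"dp": [0,0,0],"yaw": -24,"fingers": 0},
  {"dp": [0,0,0],"yaw": -30,"fingers": 0},
])

```text
time: 39.35
eef_pos: [0.6605, 0.0957, 0.1005]
ee_rot: [[-0.864, 0.504, 0.002], [0.504, 0.864, 0.001], [-0.001, 0.001, -1.0]]
force: [-0.3, 0.1, -2.5]
grip_width: 0.14
finger_force: 63.4
```

>>> apply_moves([
  {"dp": [0,0,0],"yaw": -6,"fingers": 0},
  {"dp": [0,0,0],"yaw": -12,"fingers": 0},
  {"dp": [0,0,0],"yaw": -18,"fingers": 0},
  {"dp": [0,0,0],"yaw": -24,"fingers": 0},
  {"dp": [0,0,0],"yaw": -30,"fingers": 0},
])

```text
time: 39.85
eef_pos: [0.6607, 0.0959, 0.1006]
ee_rot: [[-0.496, 0.868, 0.002], [0.868, 0.496, 0.001], [-0.0, 0.002, -1.0]]
force: [-0.9, 0.2, -2.0]
grip_width: 0.145
finger_force: 63.4
```

>>> apply_moves([
  {"dp": [0,0,0],"yaw": -5,"fingers": 0},
  {"dp": [0,0,0],"yaw": -10,"fingers": 0},
  {"dp": [0,0,0],"yaw": -13,"fingers": 0},
  {"dp": [0,0,0],"yaw": -13,"fingers": 0},
])

```text
time: 40.25
eef_pos: [0.6607, 0.0959, 0.1005]
ee_rot: [[-0.292, 0.956, 0.002], [0.956, 0.292, 0.0], [-0.0, 0.002, -1.0]]
force: [-0.9, -0.4, 0.3]
grip_width: 0.146
finger_force: 63.6
```

```bash
python3 -c "
from h import *
st=robot.observe();print(np.round(st['ee_rot'],3)[:,1],np.round(st['wrist_torque'],2))"
```

```text
[0.956 0.292 0.002] [-0.04  0.16  0.  ]
```

>>> apply_moves([
  {"dp": [0,0,0],"yaw": 0,"fingers": 0.4},
  {"dp": [0,0,0],"yaw": 0,"fingers": 0.4},
  {"dp": [0,0,4],"yaw": 0,"fingers": 0.4},
  {"dp": [0,0,8],"yaw": 0,"fingers": 0.4},
  {"dp": [0,0,12],"yaw": 0,"fingers": 0.4},
])

```text
time: 40.75
eef_pos: [0.6599, 0.0954, 0.2211]
ee_rot: [[-0.293, 0.956, 0.001], [0.956, 0.293, 0.0], [-0.0, 0.001, -1.0]]
force: [1.0, 0.4, 1.0]
grip_width: 0.398
finger_force: 0.0
```

>>> apply_moves([
  {"dp": [-4,3,0],"yaw": 0,"fingers": 0.4},
  {"dp": [-8,6,0],"yaw": 0,"fingers": 0.4},
  {"dp": [-12,10,0],"yaw": 0,"fingers": 0.4},
  {"dp": [-16,14,0],"yaw": 0,"fingers": 0.4},
  {"dp": [-20,18,0],"yaw": 0,"fingers": 0.4},
])

```text
time: 41.25
eef_pos: [0.4725, 0.263, 0.22]
ee_rot: [[-0.293, 0.956, 0.001], [0.956, 0.293, 0.001], [0.001, 0.002, -1.0]]
force: [1.3, 1.0, -0.4]
grip_width: 0.398
finger_force: 0.0
```

```bash
python3 k.py; python3 - <<'E'
from h import *
S=robot.read_camera("side")
x0,y0,w,h=265,100,180,140;f=4.28
a=cv2.resize(S["image"][y0:y0+h,x0:x0+w],None,fx=f,fy=f,interpolation=cv2.INTER_CUBIC)
def pt(X,col):
    q=(proj(S,[X])[0]-[x0,y0]+.5)*f;cv2.circle(a,tuple(int(v) for v in q),2,col,-1)
for y in(-.0025,-.1125):
    for lx in(-.15,-.08,-.008):pt([.68+lx,y,.12],(0,0,255));pt([.68+lx,y-.028,.076],(255,0,0))
    pt([.676,y,.195],(0,255,0))
cv2.imwrite("pics/v5.png",a)
E
```

```text
41.3 [0.4654 0.2712 0.2195] [-5.8  5.1 -0.4]
230 ((369.5168151855469, 302.5730285644531), (5.846347332000732, 41.97377395629883), 77.00537872314453)
handle c [[0.4921, -0.4067, 0.09], [0.4913, -0.4067, 0.09]]
```

View pics/v5.png

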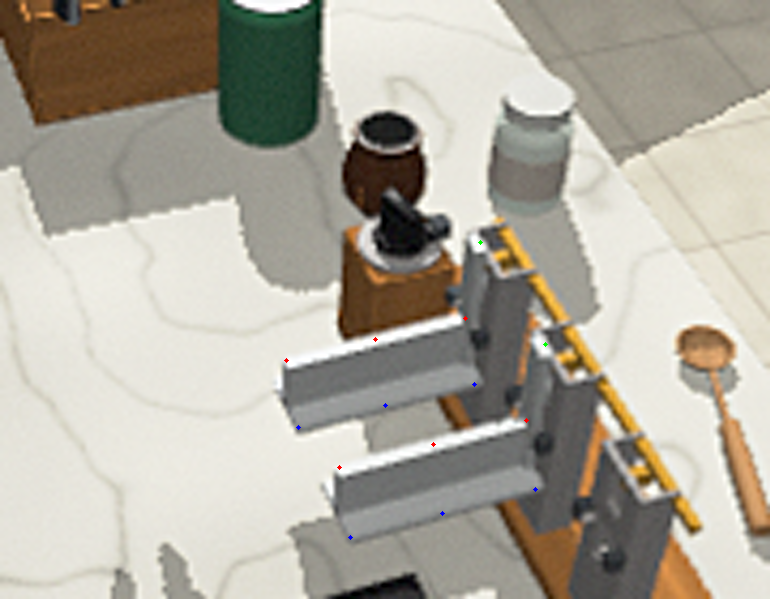

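Both brackets lie on the seat overlay, the knob bar is back in its locked direction, and the kettle is on the far ring. Letting the arm settle, then handing in.

>>> apply_moves([
  {"dp": [0,0,0],"yaw": 0,"fingers": 0.4},
  {"dp": [0,0,0],"yaw": 0,"fingers": 0.4},
  {"dp": [0,0,0],"yaw": 0,"fingers": 0.4},
  {"dp": [0,0,0],"yaw": 0,"fingers": 0.4},
  {"dp": [0,0,0],"yaw": 0,"fingers": 0.4},
])

```text
time: 41.85
eef_pos: [0.4743, 0.2608, 0.2191]
ee_rot: [[-0.291, 0.957, 0.0], [0.957, 0.291, -0.0], [-0.0, -0.0, -1.0]]
force: [-0.2, -0.5, 0.1]
grip_width: 0.401
finger_force: 0.0
```

```bash
python3 -c "
from h import *
print(robot.finish_job())"
```

```text
the job is handed in; nothing more can be done
None
```

I handed the job in at 42 s with the kettle on the far ring, both brackets pressed home in the left and middle uprights, and the lock knob turned back past its detent; the hand-in returned no verdict, so the pass itself is unconfirmed.

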